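# Load a reactor tube into the split furnace

### The arm

A 7-joint arm with a two-finger parallel gripper is mounted at the origin on a cart in front of the work surface, level with it; the furniture and walls round the work are solid. World frame = base frame: x ahead of the robot, y to its left, z up, the work surface at z = 0. Lengths are in m, angles in degrees, forces in N, time in s.
With the tool pointing down it reaches from about 0.425 to 0.875 m from the base axis. Payload 4.7 kg.
Tool frame: the origin (TCP) lies on the mounting face of the last link; the fingertips stand 182 mm ahead of it and the grasp point (between the pads) lies 164 mm ahead of it; z points along the fingers, y is the line along which they close (so a half turn about z gives the same grasp; the last joint's range is limited). The gripper opens to 87 mm and grips with 3 to 60 N. Pads are 19 mm wide; open, the fingers measure 117 mm over their backs; the gripper's body (75 mm by 190 mm) begins 51 mm behind the grasp point.
Start: joints at [72.714, 18.392, -4.016, 83.108, 1.295, 78.541, -3.26], TCP at [0.202, -0.618, 0.405] pointing down, gripper open.
Joint ranges: [-163.93, 163.93], [-17.29, 119.83], [-79.2, 71.16], [3.27, 140.29], [-89.18, 269.18], [5.43, 117.66], [-154.24, 154.24]. Speed limits (degrees/s): [147.25, 147.25, 180, 180, 180, 180, 180].

### API

Orientations are given as [roll, pitch, yaw] about the fixed x, y, z axes, in that order (R = Rz(yaw) Ry(pitch) Rx(roll)).
In Python, from cell import env gives the robot as it stands.
- The arm moves only by the tool servo_tool, never from a script. Its argument "plan" is a list of rows, each an object with "xyz": the shift along the tool's x, y, z in cm, a list of three; "twist": the turn, a rotation vector about the tool's x, y, z in degrees, a list of three; "jaw": the closure, from 0 (fully open) to 1 (shut). In form: [{"xyz": [x, y, z], "twist": [wx, wy, wz], "jaw": jaw}, ...]. A call has 1 to 10 rows; each row is the pose to reach, as a shift and turn from the pose commanded when the call began, along the tool's axes at that moment; what a row does not reach only later rows make up. A row lasts 1/12 s, in which the tool goes at most 41.7 mm and 7.16 degrees, less where a joint would pass 70% of its speed; a pose out of reach is approached as far as the arm can. A call with a gripper value outside its range is refused whole. The fingers move at their own pace and stop on an object; "newtons" is the grip in N (left out, the last holds). Time passes only in rows, so rows that repeat a pose let the fingers close. It gives the time, the measured TCP pose, the force, the opening and the grip force at its end, in the units of the state.
- env.get_obs(): the state, without advancing time (a new reading comes with each control period).
- env.read_camera(name): name is "side" or "top" or "wrist"; returns a dict with "img" (400x640x3 uint8, red, green, blue), "camera_matrix" (3x3 intrinsics, pixels), "k1" (the pictures are not rectified: a ray, as slopes to the right and down, at radius r is drawn at 1 + k1 r^2 times it, then the intrinsics apply), "R" (3x3) and "t" (3): a world point X has camera coordinates R X + t. Camera axes: x right, y down, z forward; pixel columns grow to the right and rows downward; lengths in m; the calibration is good to about 2 mm. A picture is of the moment at which its call begins. There is no depth.
- env.sign_off(): hands the job in; it is judged then, once.
The state is a dict: "time_s": time; "qpos": joint angles; "joint_velocities": joint speeds; "effort": joint torques, N m; "tool_pos": TCP position; "tool_rot": TCP orientation; "force": force on the tool from outside, world axes, zero at the start; "wrist_torque": the same for the moment, N m; "grip_width": finger opening in m; "grasp_force": force on a finger pad.
Only numpy, scipy, OpenCV 4.12 (cv2) and the standard library are available. Lean on these libraries where they do the work, as an engineer would, in place of code of your own. Each camera call takes 0.05 s, during which the arm holds its last target. There are 200 camera calls.

### The job

Load the reactor tube, the one with the hexagon and gas head, into the small split furnace. In the tray it can only be taken by its shank, so first lay it head-up in the slanted rest, down on its stop, and let go; then take it anew by its head, hang it upright by its hexagon in the slot of the furnace's top collar and let go. Finally swing the furnace door fully shut, leaving the plain tube in the tray and knocking nothing over.

Things in the scene. Friction and masses are not known exactly. Their poses are not given: they have to be found in the camera images.
- tube: Steel reactor tube, 190 mm long, 150 g, in one of the tray's two slots. Shank 16 mm in diameter, 130 mm long, closed end; then a hexagon 30 mm across flats, 10 mm thick; then the gas head, a cylinder 18 mm in diameter and 42 mm long with an 8 mm nipple on top. Origin: on the axis at the underside of the hexagon (the shoulder), 130 mm from the closed end. x axis along the tube towards the head.
- tube_mid (a point): Point on the axis of the reactor tube's shank, 75 mm from the closed end and 55 mm below the underside of the hexagon: the place to take it in the tray, near its centre of mass. Same axes as the tube.
- tube_head (a point): Point on the reactor tube's axis in the gas head, 34 mm above the underside of the hexagon: the place to take it by the head, which starts 10 mm and ends 52 mm above that underside. Same axes as the tube.
- plain_tube_mid (a point): Plain steel tube without hexagon or head, 16 mm in diameter and 165 mm long, in the tray's other slot; not to be used. The point lies on its axis at mid-length; x axis along it.
- tray: White plastic tray, 235 x 175 mm, fixed; walls 15 mm high, floor 4 mm. Two ribs across it (8 mm thick, 41 mm high, at x = -75 and +12 mm) carry the tubes level in 18 mm slots, axes 36 mm above the worktop, at y = +34 and -34 mm; which tube lies on which side varies. Origin: centre of the underside; x axis along the tubes, the way the reactor tube's head points. tube_mid lies at x = -20 mm.
- rest: Slanted tube rest of aluminium, fixed: base 150 x 76 x 12 mm, sloped bar with two 90-degree Vs 16 mm thick and a stop at the low end. A 16 mm tube in the Vs slopes 40 degrees from level, closed end on the stop. The Vs stand 20 and 110 mm from the stop along the tube; fingers fit between them. Origin: under the base; x axis level, to the high end; the tube's axis lies in the plane y = 0.
- rest_mid (a point): Point fixed to the rest where tube_mid lies when the tube is home in the Vs, closed end on the stop; 90 mm above the worktop. Axes as the rest's (not sloped).
- rest_shoulder (a point): Point fixed to the rest where the shoulder (underside of the hexagon) lies when the tube is home; 126 mm above the worktop. The line from rest_mid to rest_shoulder is the axis of the tube in the rest; hexagon and head stand out beyond the upper V.
- furnace: Split tube furnace, fixed: grey box 120 mm wide, 160 mm high, white lining, open front; it reaches from 18 mm in front of the slot centre to 60 mm behind. Origin: under the slot centre, on the worktop; z up, x into the furnace, away from the door. The chamber is 38 mm wide, open to the front, from 16 mm above the worktop up to the collar (its top 160 mm up).
- furnace_seat (a point): Centre of the U slot on the upper face of the 8 mm steel collar on top of the furnace: the shoulder lies here when the tube hangs, head up. The slot is 20 mm wide, ends 10 mm behind this point (+x) and is open to the front, its mouth 18 mm in front flared to about 30 mm. The tube goes in from the front, upright, hexagon above the collar, and is then lowered. Axes as the furnace's.
- furnace_door (a joint): Door of the furnace: 0 = shut, up to 2.05 rad open, 1.5 to 1.95 at the start. It stays where it is left and moves at about 1 N. The hinge is upright, at the furnace's front edge, 60 mm to -y and 18 mm to -x of furnace_seat (furnace axes). Seen from above, it shuts by turning clockwise.
- door_hinge (a point): Point on the hinge axis, 95 mm above the worktop, at the hinge-side edge of the door's inner face. Its axes turn with the door: x from the outer to the inner face (into the furnace when shut), y from the hinge to the free edge. In them the outer face lies at x = -40 mm and the free edge at y = +120 mm; the door reaches from 12 to 160 mm above the worktop.
- door_handle (a point): Middle of the door's upright bar handle, 85 mm long, 95 mm above the worktop, 35 mm outside the outer face and 100 mm along the door from the hinge. Axes as door_hinge.
- flask: Stoppered conical glass flask, 69 mm wide, 109 mm high, standing towards the back; not to be knocked over. Origin: centre of its underside, z axis up.

How it is judged:
By the outcome, as a careful person would: the job done as asked, in the order asked, and still so for the second after the job is handed in, with the robot touching nothing.
It also fails if it takes over 69 s, if anything falls off the work surface, if the arm or the gripper's body presses on something with over 40 N, if the wrist force passes 120 N, or if a joint passes its speed limit or range.

## Working session

There is one attempt and no reset: what is moved stays moved. The work goes in short steps, Python scripts to look and compute and a tool call to move; the robot and the scene stay as the last step left them, time stands still between calls to the robot, and variables do not carry over. Pictures are saved under pics/ and viewed, at most 10 in all, crops included, and the job is handed in when it is done.

Besides the shell and the picture viewer there is one more tool, called after "Call:" as name([rows], argument=value, ...), one row to a line, values as JSON. servo_tool: Moves the arm, as the interface text tells. Its arguments: {"type":"object","properties":{"plan":{"type":"array","items":{"type":"object","properties":{"xyz":{"type":"array","items":{"type":"number"}},"twist":{"type":"array","items":{"type":"number"}},"jaw":{"type":"number"}}}},"newtons":{"type":"number"}},"required":["plan"]}

```bash
ls; mkdir -p pics; python3 - <<'E'
from cell import env
import cv2,numpy as np
o=env.get_obs();print({k:np.round(v,3) for k,v in o.items()})
ims=[]
for n in("top","side","wrist"):
    c=env.read_camera(n);cv2.imwrite(f"pics/{n}0.png",c["img"][:,:,::-1]);np.savez(f"{n}0.npz",**c)
    C=-c["R"].T@c["t"];print(n,np.round(C,3),np.round(c["R"],2).tolist(),np.round(c["camera_matrix"],1).tolist(),c["k1"])
E
```

```text
pics
{'time_s': np.float64(0.0), 'qpos': array([72.713, 18.438, -4.014, 83.177,  1.296, 78.542, -3.26 ]), 'joint_velocities': array([-0.079,  0.046,  0.003,  0.089, -0.072, -0.027,  0.075]), 'effort': array([ 0.0000e+00, -4.9129e+01, -4.0400e-01, -3.1253e+01, -6.4000e-02,
        4.4000e-02,  0.0000e+00]), 'tool_pos': array([ 0.202, -0.618,  0.404]), 'tool_rot': array([-1.79889e+02,  7.00000e-03,  1.80950e+01]), 'force': array([ 0.394, -0.916, -0.138]), 'wrist_torque': array([-0.003,  0.005, -0.013]), 'grasp_force': np.float64(0.0), 'grip_width': np.float64(0.087)}
top [ 0.383 -0.025  1.197] [[0.01, -1.0, -0.02], [-0.98, -0.0, -0.17], [0.17, 0.02, -0.98]] [[393.9, 0.0, 320.5], [0.0, 393.9, 195.9], [0.0, 0.0, 1.0]] 0.02135700100293052
side [ 0.568 -0.885  0.552] [[1.0, -0.01, -0.03], [-0.03, -0.45, -0.89], [-0.0, 0.89, -0.45]] [[390.8, 0.0, 321.4], [0.0, 390.8, 198.1], [0.0, 0.0, 1.0]] 0.023291521121069463
wrist [ 0.268 -0.594  0.383] [[0.31, -0.95, -0.0], [-0.92, -0.3, 0.26], [-0.25, -0.08, -0.97]] [[327.3, 0.0, 321.1], [0.0, 327.3, 197.8], [0.0, 0.0, 1.0]] 0.0020911817437950894
```

View pics/top0.png

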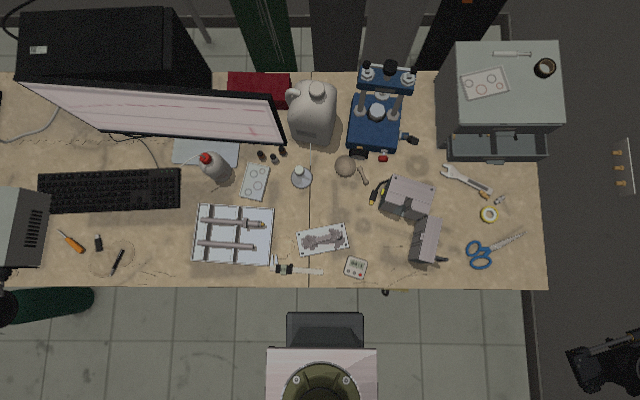

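View pics/side0.png

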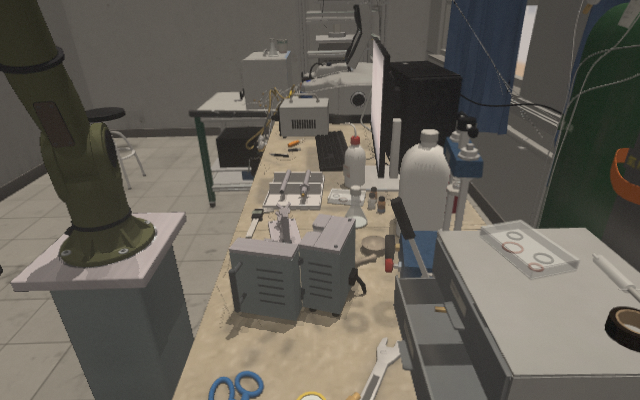

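The top view shows the tray at about (232,235), with the reactor tube apparently the upper one and its head to the right (265,226). The rest is at (323,238), the furnace at (408,197) with its door at (427,240), and the flask at (302,177). I'll enlarge it for detail.

```bash
cat > h.py <<'E'
import numpy as np,cv2
from scipy.spatial.transform import Rotation as Ro
def cam(n,env=None):
    return env.read_camera(n) if env else dict(np.load(n+".npz"))
def ray(c,uv):
    K=c["camera_matrix"];k1=float(c["k1"])
    d=(np.array(uv,float)-K[:2,2])/[K[0,0],K[1,1]]
    s=d.copy()
    for _ in range(8): s=d/(1+k1*(s@s))
    R=c["R"];return -R.T@c["t"],R.T@np.r_[s,1]
def onz(c,uv,z):
    C,d=ray(c,uv);return C+d*(z-C[2])/d[2]
def proj(c,X):
    x=c["R"]@np.asarray(X,float)+c["t"];s=x[:2]/x[2];s=s*(1+float(c["k1"])*(s@s))
    return s*np.diag(c["camera_matrix"])[:2]+c["camera_matrix"][:2,2]
def two(c1,u1,c2,u2):
    a,d=ray(c1,u1);b,e=ray(c2,u2)
    s=np.linalg.lstsq(np.c_[d,-e],b-a,rcond=None)[0]
    p,q=a+s[0]*d,b+s[1]*e
    return (p+q)/2,np.linalg.norm(p-q)
def move(obs,P,rpy=None,R=None):
    """shift (cm) and rotvec (deg) in tool axes from the pose in obs (commanded) to TCP P"""
    R0=Ro.from_euler("xyz",obs["tool_rot"],degrees=True)
    R1=R if R is not None else Ro.from_euler("xyz",rpy,degrees=True)
    return R0.inv().apply(np.asarray(P)-obs["tool_pos"])*100,(R0.inv()*R1).as_rotvec(degrees=True)
E
python3 - <<'E'
import cv2
i=cv2.imread("pics/top0.png")
a=cv2.resize(i[155:290,180:340],None,fx=5,fy=5,interpolation=cv2.INTER_CUBIC)[:600]
cv2.imwrite("pics/ta.png",cv2.resize(i[165:285,185:345],None,fx=5,fy=5,interpolation=cv2.INTER_CUBIC))
cv2.imwrite("pics/tb.png",cv2.resize(i[160:280,335:495],None,fx=5,fy=5,interpolation=cv2.INTER_CUBIC))
E
```

```text
(no output)
```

View pics/ta.png

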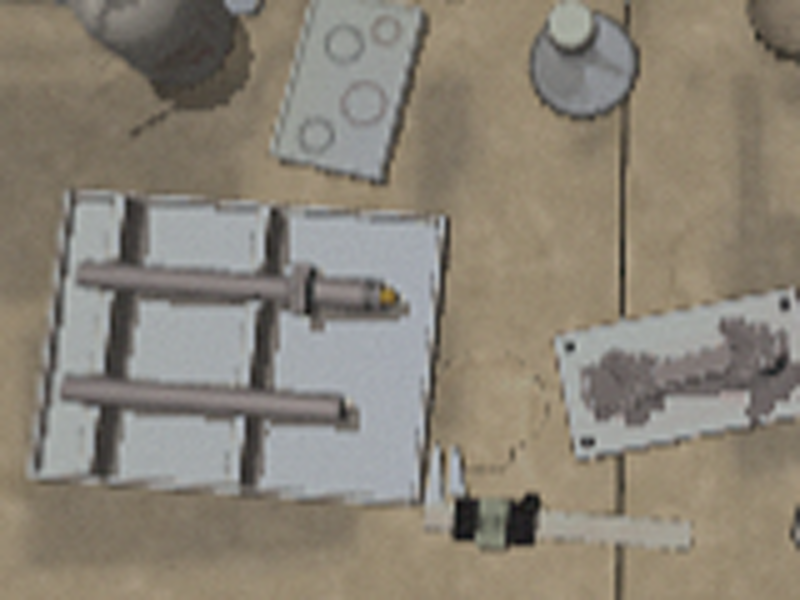

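View pics/tb.png

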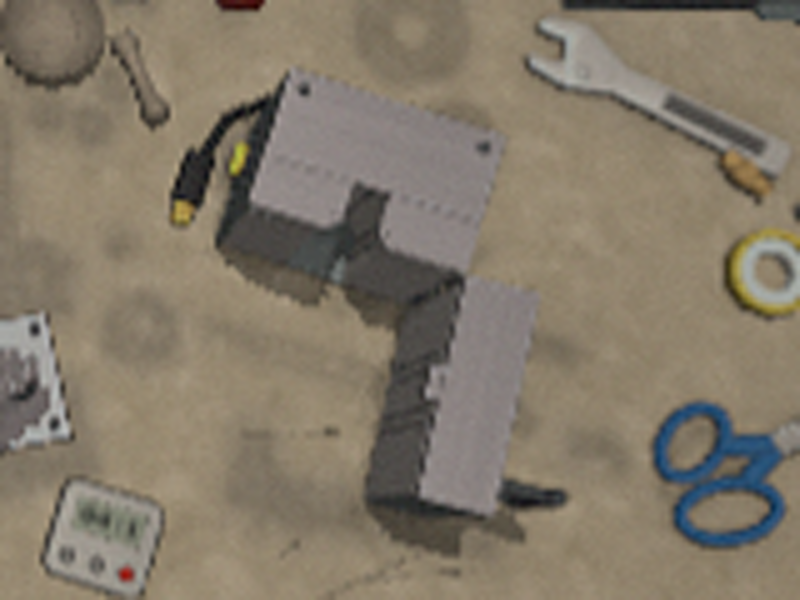

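The reactor tube lies in the upper slot, from its closed end at ta (80,273) to the nipple at (400,297). The rest's plate has corners at ta (557,338) and (582,460). In tb, the furnace top has corners (292,68), (505,135), (468,275) and (248,205), with the slot at (370,195). The door is hinged at (468,275), with its free end at (420,500)-(495,515).

```bash
python3 - <<'E'
from h import *
t=cam("top0")
A=lambda x,y,z:onz(t,(185+x/5-.4,165+y/5-.4),z)
B=lambda x,y,z:onz(t,(335+x/5-.4,160+y/5-.4),z)
p=lambda n,X:print(n,np.round(X,4))
a,b=A(80,273,.036),A(400,297,.036);p("tube closed",a);p("tip",b);d=(b-a);print(np.linalg.norm(d),np.degrees(np.arctan2(d[1],d[0])));p("mid",a+.075*d/np.linalg.norm(d))
tr=[A(*q,.015) for q in((68,190),(447,215),(420,503),(30,480))];[p("tray",q) for q in tr];p("tray c",np.mean(tr,0))
e=tr[1]+tr[2]-tr[0]-tr[3];print("tray yaw",np.degrees(np.arctan2(e[1],e[0])),np.linalg.norm(e)/2)
r=[A(557,338,.012),A(582,460,.012),B(70,438,.012),B(45,318,.012)];[p("rest",q) for q in r];p("rest c",np.mean(r,0))
e=r[2]+r[3]-r[0]-r[1];print("rest yaw",np.degrees(np.arctan2(e[1],e[0])),np.linalg.norm(e)/2)
f=[B(292,68,.16),B(505,135,.16),B(468,275,.16),B(248,205,.16)];[p("furn",q) for q in f]
e=f[0]+f[1]-f[2]-f[3];print("furn yaw",np.degrees(np.arctan2(e[1],e[0])),np.linalg.norm(e)/2,np.linalg.norm(f[0]-f[1]))
fx=e/np.linalg.norm(e);p("seat",(f[2]+f[3])/2+.018*fx);p("slot end",B(372,186,.16))
h=[B(468,275,.16),B(420,500,.16),B(495,515,.16),B(538,292,.16)];[p("door",q) for q in h];e=h[1]-h[0];print("door ydir",np.degrees(np.arctan2(e[1],e[0])),np.linalg.norm(e))
p("flask",A(583,65,0))
E
```

```text
tube closed [0.5171 0.3602 0.036 ]
tip [0.5034 0.1687 0.036 ]
0.19201083063194874 -94.06735413235909
mid [0.5117 0.2854 0.036 ]
tray [0.5704 0.3776 0.015 ]
tray [0.5557 0.1451 0.015 ]
tray [0.3833 0.1563 0.015 ]
tray [0.3956 0.3894 0.015 ]
tray c [0.4762 0.2671 0.015 ]
tray yaw -93.31611198654886 0.2331814656206667
rest [0.4816 0.077  0.012 ]
rest [0.4091 0.0608 0.012 ]
rest [ 0.4377 -0.0809  0.012 ]
rest [ 0.5094 -0.0662  0.012 ]
rest c [ 0.4594 -0.0023  0.012 ]
rest yaw -78.80595820156184 0.14526003467097534
furn [ 0.6291 -0.1942  0.16  ]
furn [ 0.5926 -0.306   0.16  ]
furn [ 0.5174 -0.2835  0.16  ]
furn [ 0.5544 -0.169   0.16  ]
furn yaw -17.648090169622787 0.07867917830838547 0.11770206212120603
seat [ 0.553  -0.2317  0.16  ]
slot end [ 0.5648 -0.2348  0.16  ]
door [ 0.5174 -0.2835  0.16  ]
door [ 0.4003 -0.254   0.16  ]
door [ 0.393  -0.2921  0.16  ]
door [ 0.5086 -0.3195  0.16  ]
door ydir 165.89092688228558 0.12074652121451042
flask [0.6526 0.0649 0.    ]
```

Call:
servo_tool([
  {"xyz": [4, -4.6, 0], "twist": [0, 0, -7], "jaw": 0},
  {"xyz": [26, -30.2, 0], "twist": [0, 0, -50], "jaw": 0},
  {"xyz": [26, -30.2, 0], "twist": [0, 0, -50], "jaw": 0},
  {"xyz": [26, -30.2, 0], "twist": [0, 0, -50], "jaw": 0},
  {"xyz": [26, -30.2, 0], "twist": [0, 0, -50], "jaw": 0},
  {"xyz": [26, -30.2, 0], "twist": [0, 0, -50], "jaw": 0},
  {"xyz": [26, -30.2, 0], "twist": [0, 0, -50], "jaw": 0},
  {"xyz": [26, -30.2, 0], "twist": [0, 0, -50], "jaw": 0},
  {"xyz": [26, -30.2, 0], "twist": [0, 0, -50], "jaw": 0},
  {"xyz": [26, -30.2, 0], "twist": [0, 0, -50], "jaw": 0},
])

```text
time_s: 0.98
tool_pos: [0.3567, -0.2454, 0.4047]
tool_rot: [-180.0, -0.0, 68.4]
force: [-0.1, 0.0, -0.1]
grip_width: 0.0869
grasp_force: 0.0
```

Call:
servo_tool([
  {"xyz": [26.6, 0.6, 0], "twist": [0, 0, -20], "jaw": 0},
  {"xyz": [26.6, 0.6, 0], "twist": [0, 0, -20], "jaw": 0},
  {"xyz": [26.6, 0.6, 0], "twist": [0, 0, -20], "jaw": 0},
  {"xyz": [26.6, 0.6, 0], "twist": [0, 0, -20], "jaw": 0},
  {"xyz": [26.6, 0.6, 0], "twist": [0, 0, -20], "jaw": 0},
  {"xyz": [26.6, 0.6, 0], "twist": [0, 0, -20], "jaw": 0},
  {"xyz": [26.6, 0.6, 0], "twist": [0, 0, -20], "jaw": 0},
  {"xyz": [26.6, 0.6, 0], "twist": [0, 0, -20], "jaw": 0},
])

```text
time_s: 1.65
tool_pos: [0.4608, -0.0005, 0.405]
tool_rot: [179.9, -0.1, 88.6]
force: [0.1, -0.6, 0.3]
grip_width: 0.087
grasp_force: 0.0
```

```bash
python3 - <<'E'
from cell import env
from h import *
o=env.get_obs();print(o["time_s"],o["tool_pos"],o["tool_rot"],np.round(o["qpos"],1))
c=env.read_camera("wrist");np.savez("w1.npz",**c);cv2.imwrite("pics/w1.png",c["img"][:,:,::-1]);print(-c["R"].T@c["t"])
E
```

```text
1.65 [ 0.46079031 -0.00050329  0.40496033] [ 1.79943530e+02 -9.29888582e-02  8.85838770e+01] [ 43.4  -4.4 -43.8 107.3  -3.3  75.8  -1. ]
[0.46166372 0.07175829 0.38473552]
```

View pics/w1.png

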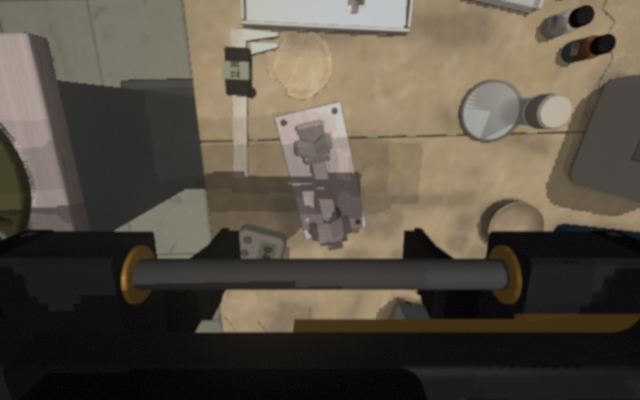

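The tray is at the top and the rest plate has corners (277,116), (340,103), (365,227) and (303,240). The larger (nearer) V is at about (330,228), so the high end faces -y; the stop and lower V are at (313,130)-(315,150).

```bash
python3 - <<'E'
import cv2
i=cv2.imread("pics/w1.png")
cv2.imwrite("pics/w1c.png",cv2.resize(i[95:255,255:395],None,fx=3.7,fy=3.7,interpolation=cv2.INTER_CUBIC))
E
```

```text
(no output)
```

View pics/w1c.png

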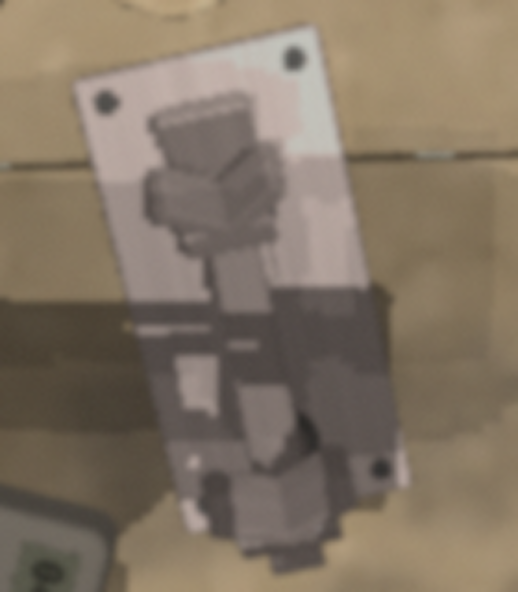

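```bash
python3 - <<'E'
from h import *
c=cam("w1")
P=lambda x,y,z:onz(c,(255+x/3.7-.4,95+y/3.7-.4),z)
q=np.array([P(75,82,.012),P(315,25,.012),P(410,485,.012),P(185,530,.012)]);print(q.round(4),q.mean(0))
m=(q[2]+q[3]-q[0]-q[1])/2;h=m/np.linalg.norm(m);print("yaw",np.degrees(np.arctan2(m[1],m[0])),np.linalg.norm(m))
v=[]
for x,y,s in((222,188,12),(226,240,28),(278,478,102),(285,545,118)):
    X=P(x,y,.0418+s*.000643-.0087);v.append(X);off=((s-75)*.766+7.3)/1000
    print(s,X.round(4),"-> mid",(X-off*h).round(4))
w=(v[2]+v[3]-v[0]-v[1])/2;print("V yaw",np.degrees(np.arctan2(w[1],w[0])),np.linalg.norm(w[:2]))
E
```

```text
[[ 0.4109  0.0664  0.012 ]
 [ 0.4827  0.081   0.012 ]
 [ 0.5122 -0.0637  0.012 ]
 [ 0.4383 -0.0775  0.012 ]] [0.46105147 0.00153784 0.012     ]
yaw -78.84763397076404 0.1470544452418054
12 [0.4545 0.0368 0.0408] -> mid [ 0.4624 -0.0034  0.0408]
28 [0.4554 0.0236 0.0511] -> mid [ 0.4609 -0.0046  0.0511]
102 [ 0.4675 -0.0295  0.0987] -> mid [ 0.4621 -0.002   0.0987]
118 [ 0.4687 -0.0432  0.109 ] -> mid [ 0.4609 -0.0037  0.109 ]
V yaw -78.80203094228408 0.06785031331490116
```

Call:
servo_tool([
  {"xyz": [28.6, 4.4, 8], "twist": [0, 0, 2.3], "jaw": 0},
  {"xyz": [28.6, 4.4, 8], "twist": [0, 0, 2.3], "jaw": 0},
  {"xyz": [28.6, 4.4, 8], "twist": [0, 0, 2.3], "jaw": 0},
  {"xyz": [28.6, 4.4, 8], "twist": [0, 0, 2.3], "jaw": 0},
  {"xyz": [28.6, 4.4, 8], "twist": [0, 0, 2.3], "jaw": 0},
  {"xyz": [28.6, 4.4, 8], "twist": [0, 0, 2.3], "jaw": 0},
  {"xyz": [28.6, 4.4, 8], "twist": [0, 0, 2.3], "jaw": 0},
  {"xyz": [28.6, 4.4, 8], "twist": [0, 0, 2.3], "jaw": 0},
  {"xyz": [28.6, 4.4, 8], "twist": [0, 0, 2.3], "jaw": 0},
])

```text
time_s: 2.45
tool_pos: [0.5128, 0.2807, 0.3228]
tool_rot: [-179.8, -0.0, 86.0]
force: [0.0, -0.9, -0.3]
grip_width: 0.0868
grasp_force: 0.0
```

```bash
python3 - <<'E'
from cell import env
from h import *
o=env.get_obs();print(o["time_s"],o["tool_pos"],o["tool_rot"],np.round(o["qpos"],1))
c=env.read_camera("wrist");np.savez("w2.npz",**c);cv2.imwrite("pics/w2.png",c["img"][:,:,::-1]);print(-c["R"].T@c["t"])
t=cam("top0")
for uv in((207,157),(218,183),(229,175)): print([onz(t,uv,z).round(3).tolist() for z in(0,.06,.12)])
for X in((.5117,.2854,.036),(.517,.36,.036),(.503,.169,.036)):print(proj(c,X).round(1))
E
```

```text
2.45 [0.51278322 0.28065583 0.32276443] [-1.79769423e+02 -1.77857671e-02  8.60421491e+01] [ 13.9  22.3 -55.1  97.2  19.1  70.8 -49.6]
[0.51672639 0.35270704 0.30245461]
[[0.719, 0.364, 0.0], [0.702, 0.344, 0.06], [0.685, 0.325, 0.12]]
[[0.635, 0.324, 0.0], [0.622, 0.307, 0.06], [0.61, 0.29, 0.12]]
[[0.661, 0.291, 0.0], [0.647, 0.275, 0.06], [0.633, 0.26, 0.12]]
[321.9 193.3]
[322.1 100.4]
[321.1 314.8]
```

View pics/w2.png

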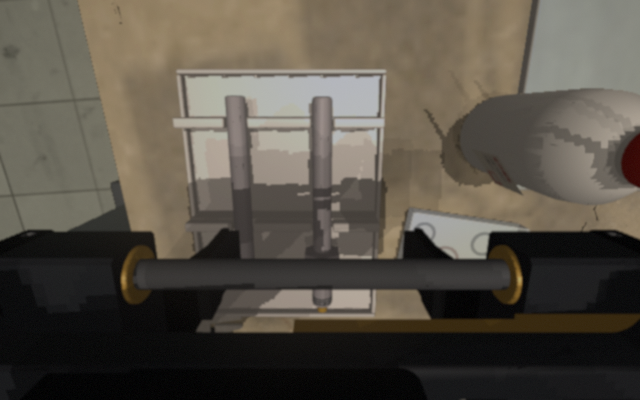

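The tube runs from (322,97) down to the nipple at (321,308), along the predicted axis. The bottle stays clear on the right at column ≥445, so I'll descend and grip.

Call:
servo_tool([
  {"xyz": [0.2, 0, 4], "twist": [0, 0, 0], "jaw": 0},
  {"xyz": [0.2, 0, 8], "twist": [0, 0, 0], "jaw": 0},
  {"xyz": [0.2, 0, 10.5], "twist": [0, 0, 0], "jaw": 0.3},
  {"xyz": [0.2, 0, 12], "twist": [0, 0, 0], "jaw": 0.4},
  {"xyz": [0.2, 0, 12.5], "twist": [0, 0, 0], "jaw": 0.5},
  {"xyz": [0.2, 0, 12.5], "twist": [0, 0, 0], "jaw": 0.6},
  {"xyz": [0.2, 0, 12.5], "twist": [0, 0, 0], "jaw": 1},
  {"xyz": [0.2, 0, 12.5], "twist": [0, 0, 0], "jaw": 1},
  {"xyz": [0.2, 0, 12.5], "twist": [0, 0, 0], "jaw": 1},
  {"xyz": [0.2, 0, 12.5], "twist": [0, 0, 0], "jaw": 1},
], newtons=30)

```text
time_s: 3.33
tool_pos: [0.5141, 0.2811, 0.2011]
tool_rot: [179.9, -0.0, 85.8]
force: [-0.9, -0.2, 0.7]
grip_width: 0.0415
grasp_force: 0.0
```

Call:
servo_tool([
  {"xyz": [0.4, -0.2, 0], "twist": [0, 0, 0], "jaw": 0.5},
  {"xyz": [0.4, -0.2, 0], "twist": [0, 0, 0], "jaw": 1},
  {"xyz": [0.4, -0.2, 0], "twist": [0, 0, 0], "jaw": 1},
  {"xyz": [0.4, -0.2, 0], "twist": [0, 0, 0], "jaw": 1},
  {"xyz": [0.4, -0.2, 0], "twist": [0, 0, 0], "jaw": 1},
  {"xyz": [0.4, -0.2, 0], "twist": [0, 0, 0], "jaw": 1},
], newtons=30)

```text
time_s: 3.83
tool_pos: [0.5119, 0.2849, 0.1996]
tool_rot: [-180.0, 0.0, 85.8]
force: [-0.3, 0.4, -0.0]
grip_width: 0.0183
grasp_force: 0.0
```

```bash
python3 -c "
from cell import env
import numpy as np
for k in('time_s','tool_pos','tool_rot','force','grip_width','grasp_force','qpos'):print(k,np.round(env.get_obs()[k],4))"
```

```text
time_s 3.8333
tool_pos [0.5119 0.2849 0.1996]
tool_rot [-1.799912e+02  1.240000e-02  8.579210e+01]
force [-0.2613  0.3565 -0.0015]
grip_width 0.0183
grasp_force 0.0
qpos [  8.9104  30.4289 -50.1068 103.1066  26.8937  59.2251 -55.7402]
```

Call:
servo_tool([
  {"xyz": [0, 0, 0], "twist": [0, 0, 0], "jaw": 1},
  {"xyz": [0, 0, 0], "twist": [0, 0, 0], "jaw": 1},
  {"xyz": [0, 0, 0], "twist": [0, 0, 0], "jaw": 1},
  {"xyz": [0, 0, -1], "twist": [0, 0, 0], "jaw": 1},
  {"xyz": [0, 0, -3], "twist": [0, 0, 0], "jaw": 1},
  {"xyz": [0, 0, -6], "twist": [0, 0, 0], "jaw": 1},
  {"xyz": [0, 0, -10], "twist": [0, 0, 0], "jaw": 1},
  {"xyz": [0, 0, -14], "twist": [0, 0, 0], "jaw": 1},
  {"xyz": [0, 0, -17], "twist": [0, 0, 0], "jaw": 1},
  {"xyz": [0, 0, -18], "twist": [0, 0, 0], "jaw": 1},
], newtons=30)

```text
time_s: 4.67
tool_pos: [0.5122, 0.2865, 0.3856]
tool_rot: [179.6, -0.2, 85.8]
force: [0.9, 1.1, -1.0]
grip_width: 0.0152
grasp_force: 30.0
```

```bash
cat > pl.py <<'E'
from h import *
h=np.array([np.cos(np.radians(-78.8)),np.sin(np.radians(-78.8)),0]);Z=np.array([0,0,1.])
s,c=np.sin(np.radians(40)),np.cos(np.radians(40))
u=c*h+s*Z; n=-s*h+c*Z        # tube axis in rest, normal (away from the Vs)
mid=np.array([.461,-.003,.09])
def RT(x,z): return Ro.from_matrix(np.c_[x,np.cross(z,x),z])
Rrest=RT(-u,-n)
E
python3 - <<'E'
from cell import env
from pl import *
o=env.get_obs();print(o["tool_pos"],o["tool_rot"],o["force"],o["grip_width"],o["grasp_force"])
for up in(.08,.004):
    P=mid+.164*n+up*n+.006*u;a,b=move(o,P,R=Rrest);print(P.round(4),Rrest.as_euler("xyz",degrees=True).round(1),a.round(2),b.round(1))
E
```

```text
[0.51216854 0.28648081 0.38563865] [179.61535855  -0.21107331  85.82912031] [ 0.88266263  1.06385668 -1.03303103] 0.015202725456114563 29.983504694801013
[0.4314 0.1463 0.2808] [180.   40.  101.2] [-14.6   -7.1   10.39] [ -5.  -39.9 -14.9]
[0.4409 0.0984 0.2226] [180.   40.  101.2] [-19.33  -5.85  16.2 ] [ -5.  -39.9 -14.9]
```

Call:
servo_tool([
  {"xyz": [-2.5, -1.2, 1.5], "twist": [-0.8, -6.6, -2.5], "jaw": 1},
  {"xyz": [-4.8, -2.3, 3.4], "twist": [-1.7, -13.3, -5], "jaw": 1},
  {"xyz": [-7.3, -3.5, 5.2], "twist": [-2.5, -20, -7.5], "jaw": 1},
  {"xyz": [-9.8, -4.7, 7], "twist": [-3.3, -26.6, -10], "jaw": 1},
  {"xyz": [-12.2, -5.9, 8.7], "twist": [-4.2, -33.3, -12.5], "jaw": 1},
  {"xyz": [-14.6, -7.1, 10.4], "twist": [-5, -39.9, -14.9], "jaw": 1},
  {"xyz": [-14.6, -7.1, 10.4], "twist": [-5, -39.9, -14.9], "jaw": 1},
  {"xyz": [-14.6, -7.1, 10.4], "twist": [-5, -39.9, -14.9], "jaw": 1},
  {"xyz": [-14.6, -7.1, 10.4], "twist": [-5, -39.9, -14.9], "jaw": 1},
])

```text
time_s: 5.42
tool_pos: [0.4305, 0.145, 0.2758]
tool_rot: [-179.5, 40.0, 101.5]
force: [0.2, -0.3, -0.5]
grip_width: 0.0149
grasp_force: 30.0
```

```bash
python3 - <<'E'
from cell import env
from pl import *
o=env.get_obs();print(o["tool_pos"],o["tool_rot"],o["force"],o["grip_width"],o["grasp_force"],o["qpos"].round(1))
for up in(.08,.005):
    P=mid+.164*n+up*n+.006*u;a,b=move(o,P,R=Rrest);print(P.round(4),a.round(2),b.round(1))
c=env.read_camera("side");np.savez("s1.npz",**c);i=c["img"][:,:,::-1]
cv2.imwrite("pics/s1.png",cv2.resize(i[100:300,190:450],None,fx=3,fy=3,interpolation=cv2.INTER_CUBIC))
E
```

```text
[0.4304543  0.14503054 0.27576624] [-179.49481866   40.01313674  101.53127653] [ 0.24806693 -0.2509746  -0.4995906 ] 0.014948898370892652 29.98156556794811 [ 11.5  13.6 -51.3 115.6  44.6  83.5 -46.3]
[0.4314 0.1463 0.2808] [-0.24  0.12 -0.45] [-0.3  0.   0.3]
[0.4408 0.0991 0.2233] [-0.24  0.16  7.05] [-0.3  0.   0.3]
```

View pics/s1.png

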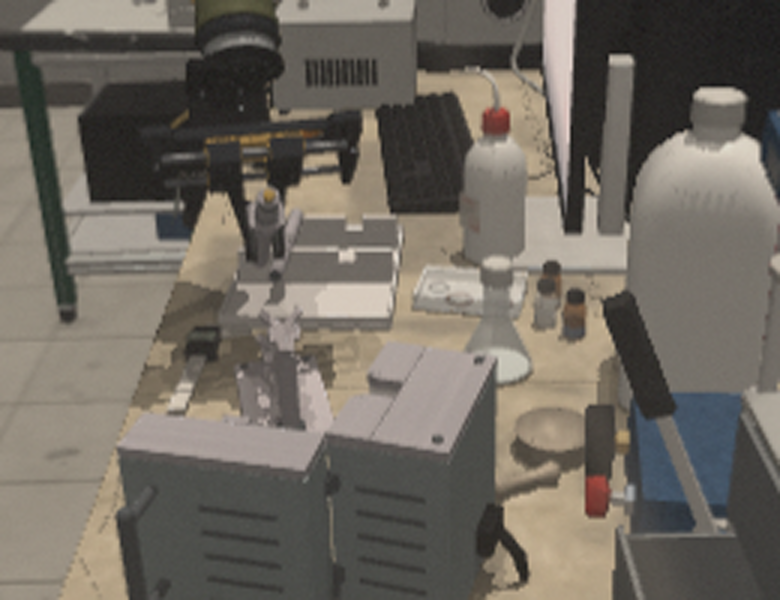

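The tube is held head-up (nipple at crop (267,195)), in line above the rest (V at (280,320)). Now I'll lower it along the normal.

Call:
servo_tool([
  {"xyz": [-0.1, 0.1, 2], "twist": [-0.3, 0, 0.3], "jaw": 1},
  {"xyz": [-0.2, 0.1, 4], "twist": [-0.3, 0, 0.3], "jaw": 1},
  {"xyz": [-0.2, 0.1, 5.5], "twist": [-0.3, 0, 0.3], "jaw": 1},
  {"xyz": [-0.2, 0.1, 6], "twist": [-0.3, 0, 0.3], "jaw": 1},
  {"xyz": [-0.2, 0.1, 6.2], "twist": [-0.3, 0, 0.3], "jaw": 1},
  {"xyz": [-0.2, 0.1, 6.2], "twist": [-0.3, 0, 0.3], "jaw": 1},
  {"xyz": [-0.2, 0.1, 6.2], "twist": [-0.3, 0, 0.3], "jaw": 1},
])

```text
time_s: 6.05
tool_pos: [0.4395, 0.1049, 0.2302]
tool_rot: [179.9, 40.1, 101.1]
force: [-0.7, 0.0, -2.0]
grip_width: 0.0155
grasp_force: 30.0
```

```bash
cat > st.py <<'E'
from cell import env
from pl import *
o=env.get_obs();print(o["time_s"],o["tool_pos"].round(4),o["tool_rot"].round(2),o["force"].round(2),o["grip_width"].round(4),o["grasp_force"].round(1),o["qpos"].round(1))
E
python3 - <<'E'
from st import *
for up in(.005,0):
    P=mid+.164*n+up*n+.006*u;a,b=move(o,P,R=Rrest);print(P.round(4),a.round(2),b.round(1))
# nipple / yellow tip seen from side and top vs expected from tool pose
R=Ro.from_euler("xyz",o["tool_rot"],degrees=True).as_matrix();g=o["tool_pos"]+.164*R[:,2]
tip=g-R[:,0]*(.115-.002);print("tip exp",tip.round(4))
q=[]
for nme in("side","top"):
    c=env.read_camera(nme);np.savez(nme+"1.npz",**c);e=proj(c,tip);hs=cv2.cvtColor(c["img"],cv2.COLOR_RGB2HSV)
    m=cv2.inRange(hs,(15,120,80),(35,255,255));ys,xs=np.nonzero(m);k=np.hypot(xs-e[0],ys-e[1])<20
    z=np.r_[xs[k].mean(),ys[k].mean()] if k.any() else None;print(nme,e.round(1),z,k.sum());q+=[c,z]
if q[1] is not None and q[3] is not None: print(two(*q))
E
```

```text
Traceback (most recent call last):
  File "st.py", line 3, in <module>
    o=env.get_obs();print(o["time_s"],o["tool_pos"].round(4),o["tool_rot"].round(2),o["force"].round(2),o["grip_width"].round(4),o["grasp_force"].round(1),o["qpos"].round(1))
                                                                                                        ^^^^^^^^^^^^^^^^^^^^^
AttributeError: 'float' object has no attribute 'round'
```

```bash
cat > st.py <<'E'
from cell import env
from pl import *
o=env.get_obs();print([np.round(o[k],4).tolist() for k in("time_s","tool_pos","tool_rot","force","grip_width","grasp_force")],o["qpos"].round(1))
def tipcheck(tip,rad=20):
    q=[]
    for nme in("side","top"):
        c=env.read_camera(nme);e=proj(c,tip);hs=cv2.cvtColor(c["img"],cv2.COLOR_RGB2HSV)
        ys,xs=np.nonzero(cv2.inRange(hs,(15,110,70),(35,255,255)));k=np.hypot(xs-e[0],ys-e[1])<rad
        z=np.r_[xs[k].mean(),ys[k].mean()] if k.any() else None;print(nme,e.round(1),z,k.sum());q+=[c,z]
    if q[1] is not None and q[3] is not None: print("tip seen",two(*q))
E
python3 - <<'E'
from st import *
for up in(.005,0):
    P=mid+.164*n+up*n+.006*u;a,b=move(o,P,R=Rrest);print(P.round(4),a.round(2),b.round(1))
R=Ro.from_euler("xyz",o["tool_rot"],degrees=True).as_matrix();g=o["tool_pos"]+.164*R[:,2]
tip=g-R[:,0]*.112;print("tip exp",tip.round(4));tipcheck(tip)
E
```

```text
[6.05, [0.4395, 0.1049, 0.2302], [179.8893, 40.0543, 101.1246], [-0.6841, 0.0333, -1.9916], 0.0155, 29.982] [ 13.4  16.3 -48.6 119.3  49.3  77.7 -48.2]
[0.4408 0.0991 0.2233] [-0.02  0.02  0.91] [ 0.1  0.1 -0.1]
[0.4414 0.0959 0.2195] [-0.02  0.02  1.41] [ 0.1  0.1 -0.1]
tip exp [ 0.4767 -0.0827  0.1767]
side [282.6 189.2] [281.92307692 183.84615385] 13
top [352.2 229.1] [351.44444444 229.33333333] 9
tip seen (array([ 0.47533745, -0.07994043,  0.18871601]), np.float64(0.0008433621871863687))
```

Call:
servo_tool([
  {"xyz": [0, 0, 0.3], "twist": [0, 0, 0], "jaw": 1},
  {"xyz": [0, 0, 0.6], "twist": [0, 0, 0], "jaw": 1},
  {"xyz": [0, 0, 0.8], "twist": [0, 0, 0], "jaw": 1},
  {"xyz": [0, 0, 0.8], "twist": [0, 0, 0], "jaw": 1},
])

```text
time_s: 6.48
tool_pos: [0.44, 0.0986, 0.2231]
tool_rot: [-180.0, 40.1, 101.1]
force: [0.1, 0.3, -1.4]
grip_width: 0.0151
grasp_force: 30.0
```

Call:
servo_tool([
  {"xyz": [0, 0, 0.2], "twist": [0, 0, 0], "jaw": 1},
  {"xyz": [0, 0, 0.3], "twist": [0, 0, 0], "jaw": 1},
  {"xyz": [0, 0, 0.3], "twist": [0, 0, 0], "jaw": 1},
])

```text
time_s: 6.73
tool_pos: [0.4405, 0.097, 0.221]
tool_rot: [180.0, 40.1, 101.1]
force: [-1.4, 0.7, -0.6]
grip_width: 0.0149
grasp_force: 30.0
```

```bash
python3 - <<'E'
from st import *
for up in(.0,):
    P=mid+.164*n+up*n+.006*u;a,b=move(o,P,R=Rrest);print(P.round(4),a.round(2),b.round(1))
R=Ro.from_euler("xyz",o["tool_rot"],degrees=True).as_matrix();g=o["tool_pos"]+.164*R[:,2]
tip=g-R[:,0]*.112;print("tip exp",tip.round(4),"home",mid+.113*u);tipcheck(tip)
E
```

```text
[6.7333, [0.4405, 0.097, 0.221], [179.99, 40.0938, 101.1423], [-1.4056, 0.7376, -0.6431], 0.0149, 29.9823] [ 13.7  16.9 -48.  119.9  50.3  76.8 -48.7]
[0.4414 0.0959 0.2195] [0.   0.07 0.19] [-0.   0.1 -0. ]
tip exp [ 0.4775 -0.0907  0.1677] home [ 0.47781351 -0.08791444  0.162635  ]
side [283.  194.3] [282.81818182 189.45454545] 11
top [355.1 229.1] [354.3 229.3] 10
tip seen (array([ 0.47683441, -0.0878161 ,  0.178305  ]), np.float64(0.001704307929938027))
```

Call:
servo_tool([
  {"xyz": [0, 0.05, 0.2], "twist": [0, 0, 0], "jaw": 1},
  {"xyz": [0, 0.05, 0.3], "twist": [0, 0, 0], "jaw": 1},
  {"xyz": [0, 0.05, 0.3], "twist": [0, 0, 0], "jaw": 1},
  {"xyz": [0, 0.05, 0.3], "twist": [0, 0, 0], "jaw": 1},
])

```text
time_s: 7.17
tool_pos: [0.442, 0.096, 0.2194]
tool_rot: [179.8, 40.1, 101.1]
force: [2.8, 3.1, 0.9]
grip_width: 0.0153
grasp_force: 30.0
```

Call:
servo_tool([
  {"xyz": [0, 0, 0.2], "twist": [0, 0, 0], "jaw": 1},
  {"xyz": [0, 0, 0.2], "twist": [0, 0, 0], "jaw": 1},
  {"xyz": [0, 0, 0.2], "twist": [0, 0, 0], "jaw": 1},
])

```text
time_s: 7.42
tool_pos: [0.4423, 0.0958, 0.2189]
tool_rot: [179.7, 40.1, 101.1]
force: [-0.9, 7.0, 8.9]
grip_width: 0.015
grasp_force: 30.0
```

Call:
servo_tool([
  {"xyz": [0, 0, 0], "twist": [0, 0, 0], "jaw": 0.75},
  {"xyz": [0, 0, 0], "twist": [0, 0, 0], "jaw": 0.65},
  {"xyz": [0, 0, 0], "twist": [0, 0, 0], "jaw": 0.6},
  {"xyz": [0, 0, 0], "twist": [0, 0, 0], "jaw": 0.6},
  {"xyz": [0, 0, 0], "twist": [0, 0, 0], "jaw": 0.6},
  {"xyz": [0, 0, 0], "twist": [0, 0, 0], "jaw": 0.6},
])

```text
time_s: 7.92
tool_pos: [0.4414, 0.0936, 0.217]
tool_rot: [-180.0, 40.1, 101.1]
force: [0.4, -0.1, -0.1]
grip_width: 0.0346
grasp_force: 0.0
```

```bash
python3 - <<'E'
from st import *
tip=mid+.113*u;print("home",tip);tipcheck(tip)
E
```

```text
[7.9167, [0.4414, 0.0936, 0.217], [-179.9579, 40.1113, 101.1399], [0.4235, -0.1481, -0.118], 0.0346, 0.0] [ 13.9  17.3 -47.7 120.1  50.8  76.4 -48.8]
home [ 0.47781351 -0.08791444  0.162635  ]
side [283.4 195.8] [283.78571429 188.71428571] 14
top [353.9 229.1] [354.54545455 228.63636364] 11
tip seen (array([ 0.47877939, -0.08828655,  0.18023602]), np.float64(0.0025196053604679006))
```

Call:
servo_tool([
  {"xyz": [0, 0, -0.5], "twist": [0, 0, 0], "jaw": 0.5},
  {"xyz": [0, 0, -2], "twist": [0, 0, 0], "jaw": 0.4},
  {"xyz": [0, 0, -5], "twist": [0, 0, 0], "jaw": 0},
  {"xyz": [0, 0, -9], "twist": [0, 0, 0], "jaw": 0},
  {"xyz": [0, 0, -12], "twist": [0, 0, 0], "jaw": 0},
  {"xyz": [0, 0, -14], "twist": [0, 0, 0], "jaw": 0},
  {"xyz": [0, 0, -14], "twist": [0, 0, 0], "jaw": 0},
])

```text
time_s: 8.6
tool_pos: [0.4238, 0.1872, 0.3288]
tool_rot: [179.4, 39.9, 101.1]
force: [0.6, 1.1, 0.4]
grip_width: 0.0738
grasp_force: 0.0
```

```bash
python3 - <<'E'
from st import *
tip=mid+.113*u;print("home",tip)
ims=[]
for nme,b in(("side",(160,235,250,320)),("top",(200,275,310,380)),("wrist",None)):
    c=env.read_camera(nme);np.savez(nme+"2.npz",**c)
    print(nme,"tip,shoulder,mid,closed",[proj(c,mid+k*u).round(1).tolist() for k in(.115,.055,0,-.075)])
    i=c["img"][:,:,::-1]
    ims.append(cv2.resize(i[b[0]:b[1],b[2]:b[3]],(380,400),interpolation=cv2.INTER_NEAREST) if b else None)
cv2.imwrite("pics/rest2.png",np.hstack(ims[:2]));cv2.imwrite("pics/w3.png",c["img"][:,:,::-1])
E
```

```text
[8.6, [0.4238, 0.1872, 0.3288], [179.4436, 39.9327, 101.1313], [0.5933, 1.1424, 0.3659], 0.0738, 0.0] [  9.2  11.5 -53.6 110.7  41.4  89.4 -45.1]
home [ 0.47781351 -0.08791444  0.162635  ]
side tip,shoulder,mid,closed [[283.4, 195.5], [282.3, 201.8], [281.4, 206.8], [280.2, 212.9]]
top tip,shoulder,mid,closed [[354.5, 229.0], [337.0, 233.5], [322.0, 237.4], [303.0, 242.3]]
wrist tip,shoulder,mid,closed [[321.5, 301.6], [321.4, 244.7], [321.4, 187.2], [321.3, 98.9]]
```

View pics/rest2.png

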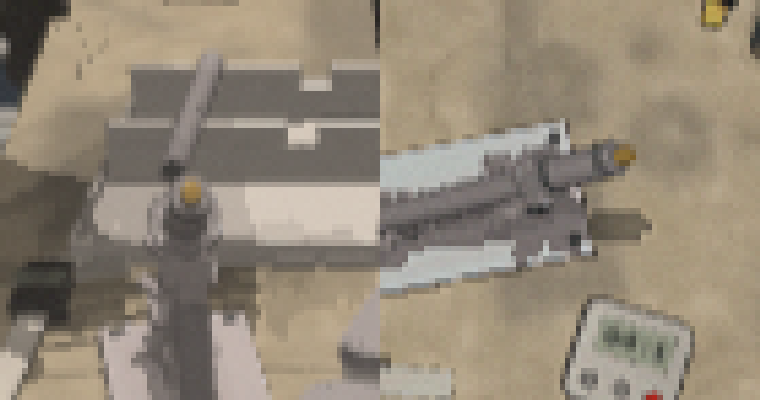

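The tube sits home: the nipple is at side (285,195.6) and top (355,229), where I predicted (283,195.5) and (354.5,229). The earlier height offset was mask contamination. Next I'll take it by the head along its axis.

```bash
python3 - <<'E'
from st import *
Rv=RT(-h,-Z);a,b=move(o,[.47,-.02,.44],R=Rv);print(a.round(1),b.round(1))
Rax=RT(n,-u);print(Rax.as_euler("xyz",degrees=True))
P=mid+(.089+.164+.08)*u;print(P)
R0=Rv;print("then",(R0.inv().apply(P-[.47,-.02,.44])*100).round(1),(R0.inv()*Rax).as_rotvec(degrees=True).round(1))
E
```

```text
[8.75, [0.4239, 0.1823, 0.3243], [-179.9957, 40.1189, 101.1551], [0.1542, -0.4335, 0.6527], 0.0836, 0.0] [  9.4  11.7 -53.3 111.1  41.5  89.3 -45.1]
[-23.3   0.6   4.5] [-0.  40.1 -0. ]
[180.  -50.  101.2]
[ 0.51054778 -0.2532346   0.30404827]
then [-23.7  -0.6  13.6] [ 0. 50.  0.]
```

Call:
servo_tool([
  {"xyz": [-4, 0, 0], "twist": [0, 6, 0], "jaw": 0},
  {"xyz": [-8, 0.2, 0.5], "twist": [0, 12.5, 0], "jaw": 0},
  {"xyz": [-12, 0.3, 1.5], "twist": [0, 19, 0], "jaw": 0},
  {"xyz": [-16, 0.4, 2.5], "twist": [0, 26, 0], "jaw": 0},
  {"xyz": [-20, 0.5, 3.5], "twist": [0, 33, 0], "jaw": 0},
  {"xyz": [-23.3, 0.6, 4.5], "twist": [0, 40, 0], "jaw": 0},
  {"xyz": [-23.3, 0.6, 4.5], "twist": [0, 40, 0], "jaw": 0},
  {"xyz": [-23.3, 0.6, 4.5], "twist": [0, 40, 0], "jaw": 0},
])

```text
time_s: 9.42
tool_pos: [0.47, -0.0243, 0.4393]
tool_rot: [-179.9, 0.0, 100.6]
force: [0.5, 0.5, -0.0]
grip_width: 0.0869
grasp_force: 0.0
```

Call:
servo_tool([
  {"xyz": [-4, 0, 0], "twist": [0, 7, 0], "jaw": 0},
  {"xyz": [-8, 0, 1], "twist": [0, 14, 0], "jaw": 0},
  {"xyz": [-12, 0, 2.5], "twist": [0, 21, 0], "jaw": 0},
  {"xyz": [-16, -0.2, 5], "twist": [0, 28, 0], "jaw": 0},
  {"xyz": [-19, -0.4, 8], "twist": [0, 35, 0], "jaw": 0},
  {"xyz": [-22, -0.5, 11], "twist": [0, 42, 0], "jaw": 0},
  {"xyz": [-23.7, -0.6, 13.6], "twist": [0, 49, 0], "jaw": 0},
  {"xyz": [-23.7, -0.6, 13.6], "twist": [0, 50, 0], "jaw": 0},
  {"xyz": [-23.7, -0.6, 13.6], "twist": [0, 50, 0], "jaw": 0},
])

```text
time_s: 10.17
tool_pos: [0.5089, -0.254, 0.2981]
tool_rot: [-179.2, -50.5, 100.5]
force: [-0.0, 0.0, 0.3]
grip_width: 0.0873
grasp_force: 0.0
```

```bash
python3 - <<'E'
from st import *
Rax=RT(n,-u)
for k in(.08,0): print((mid+(.253+k)*u).round(4),[x.round(2) for x in move(o,mid+(.253+k)*u,R=Rax)])
c=env.read_camera("wrist");np.savez("w4.npz",**c);cv2.imwrite("pics/w4.png",c["img"][:,:,::-1])
print("tip,headbase,shoulder,mid",[proj(c,mid+k*u).round(1).tolist() for k in(.115,.065,.055,0)])
E
```

```text
[10.1667, [0.5089, -0.254, 0.2981], [-179.2432, -50.4816, 100.4785], [-0.0474, 0.0447, 0.3085], 0.0873, 0.0] [ 50.1  29.4 -21.2  90.5 -26.5  96.9  44.4]
[ 0.5105 -0.2532  0.304 ] [array([ 0.49,  0.17, -0.34]), array([-0.2 , -0.48, -0.46])]
[ 0.4986 -0.1931  0.2526] [array([0.42, 0.2 , 7.66]), array([-0.2 , -0.48, -0.46])]
tip,headbase,shoulder,mid [[325.9, 223.6], [325.1, 202.4], [325.0, 199.1], [324.5, 184.6]]
```

```bash
python3 - <<'E'
from h import *
c=cam("w4");i=c["img"];hs=cv2.cvtColor(i,cv2.COLOR_RGB2HSV)
m=cv2.inRange(hs,(15,110,70),(35,255,255))[180:260,270:380]
n,l,s,ce=cv2.connectedComponentsWithStats(m)
print([(s[k][:5]+[270,180,0,0,0],ce[k]+[270,180]) for k in range(1,n) if s[k][4]>3])
E
```

```text
[(array([322, 214,  13,  17, 174]), array([327.96551724, 222.11494253]))]
```

Call:
servo_tool([
  {"xyz": [0.4, 0.2, 2], "twist": [-0.2, -0.5, -0.5], "jaw": 0.2},
  {"xyz": [0.4, 0.2, 4], "twist": [-0.2, -0.5, -0.5], "jaw": 0.3},
  {"xyz": [0.4, 0.2, 6], "twist": [-0.2, -0.5, -0.5], "jaw": 0.4},
  {"xyz": [0.4, 0.2, 7.2], "twist": [-0.2, -0.5, -0.5], "jaw": 0.5},
  {"xyz": [0.4, 0.2, 7.6], "twist": [-0.2, -0.5, -0.5], "jaw": 0.6},
  {"xyz": [0.4, 0.2, 7.6], "twist": [-0.2, -0.5, -0.5], "jaw": 0.65},
  {"xyz": [0.4, 0.2, 7.6], "twist": [-0.2, -0.5, -0.5], "jaw": 0.65},
], newtons=30)

```text
time_s: 10.8
tool_pos: [0.5008, -0.1934, 0.2605]
tool_rot: [179.0, -49.2, 102.1]
force: [0.5, -0.3, -0.2]
grip_width: 0.0484
grasp_force: 0.0
```

```bash
python3 - <<'E'
from st import *
print((mid+.253*u).round(4),[x.round(2) for x in move(o,mid+.253*u,R=RT(n,-u))])
E
```

```text
[10.8, [0.5008, -0.1934, 0.2605], [179.0171, -49.2266, 102.1186], [0.4907, -0.2808, -0.2025], 0.0484, 0.0] [ 48.1  27.2 -22.8  98.4 -27.9  88.6  45.4]
[ 0.4986 -0.1931  0.2526] [array([-0.55, -0.21,  0.56]), array([0.28, 0.77, 0.6 ])]
```

Call:
servo_tool([
  {"xyz": [-0.3, -0.1, 0.2], "twist": [0.2, 0.6, 0.5], "jaw": 0.65},
  {"xyz": [-0.3, -0.1, 0.2], "twist": [0.2, 0.6, 0.5], "jaw": 0.65},
  {"xyz": [-0.3, -0.1, 0.2], "twist": [0.2, 0.6, 0.5], "jaw": 0.65},
])

```text
time_s: 11.05
tool_pos: [0.4995, -0.1951, 0.2549]
tool_rot: [180.0, -50.0, 101.1]
force: [-0.6, -0.1, -0.0]
grip_width: 0.033
grasp_force: 0.0
```

```bash
python3 - <<'E'
from st import *
print((mid+.253*u).round(4),[x.round(2) for x in move(o,mid+.253*u,R=RT(n,-u))])
E
```

```text
[11.05, [0.4995, -0.1951, 0.2549], [179.9874, -49.9914, 101.0849], [-0.6101, -0.1227, -0.0141], 0.033, 0.0] [ 48.2  27.9 -22.6  98.5 -28.   88.8  45.3]
[ 0.4986 -0.1931  0.2526] [array([-0.04, -0.05,  0.31]), array([ 0.1 ,  0.01, -0.07])]
```

Call:
servo_tool([
  {"xyz": [0, 0, 0.2], "twist": [0, 0, 0], "jaw": 0.75},
  {"xyz": [0, 0, 0.2], "twist": [0, 0, 0], "jaw": 1},
  {"xyz": [0, 0, 0.2], "twist": [0, 0, 0], "jaw": 1},
  {"xyz": [0, 0, 0.2], "twist": [0, 0, 0], "jaw": 1},
  {"xyz": [0, 0, 0.2], "twist": [0, 0, 0], "jaw": 1},
  {"xyz": [0, 0, 0.2], "twist": [0, 0, 0], "jaw": 1},
  {"xyz": [0, 0, 0.2], "twist": [0, 0, 0], "jaw": 1},
  {"xyz": [0, 0, 0.2], "twist": [0, 0, 0], "jaw": 1},
], newtons=40)

```text
time_s: 11.72
tool_pos: [0.4994, -0.1925, 0.2537]
tool_rot: [179.9, -50.0, 101.2]
force: [1.4, 2.0, -1.1]
grip_width: 0.0171
grasp_force: 40.0
```

```bash
python3 - <<'E'
from st import *
print((mid+.253*u).round(4),[x.round(2) for x in move(o,mid+.253*u,R=RT(n,-u))])
fx=np.array([np.cos(np.radians(-17.65)),np.sin(np.radians(-17.65)),0]);seat=np.array([.553,-.2317,.16])
W=[seat-.08*fx+Z*(.198+.10)]
Rv=RT(-h,-Z)
for P in (mid+.253*u+.08*n,): print("lift",P,[x.round(2) for x in move(o,P,R=RT(n,-u))])
for P in W: print(P,[x.round(2) for x in move(o,P,R=Rv)])
E
```

```text
[11.7167, [0.4994, -0.1925, 0.2537], [179.9343, -50.0071, 101.1979], [1.4099, 1.9673, -1.0971], 0.0171, 39.9813] [ 48.1  27.9 -22.7  98.7 -28.1  88.5  45.3]
[ 0.4986 -0.1931  0.2526] [array([-0.11, -0.08,  0.04]), array([ 0.07, -0.01, -0.  ])]
lift [ 0.4886563  -0.14267451  0.31390882] [array([ 7.89, -0.08,  0.04]), array([ 0.07, -0.01, -0.  ])]
[ 0.47676589 -0.20744387  0.458     ] [array([ 14.99,  -2.49, -13.92]), array([ 6.000e-02, -5.001e+01, -3.000e-02])]
```

Call:
servo_tool([
  {"xyz": [1, 0, 0], "twist": [0, 0, 0], "jaw": 1},
  {"xyz": [3, 0, 0], "twist": [0, 0, 0], "jaw": 1},
  {"xyz": [6, 0, 0], "twist": [0, 0, 0], "jaw": 1},
  {"xyz": [9, 0, -1], "twist": [0, 0, 0], "jaw": 1},
  {"xyz": [12, 0, -3], "twist": [0, 0, 0], "jaw": 1},
  {"xyz": [14, -0.3, -6], "twist": [0, -4, 0], "jaw": 1},
  {"xyz": [15, -0.6, -9], "twist": [0, -10, 0], "jaw": 1},
  {"xyz": [16, -1, -12], "twist": [0, -17, 0], "jaw": 1},
  {"xyz": [17, -1.5, -14], "twist": [0, -24, 0], "jaw": 1},
  {"xyz": [17.5, -2, -16], "twist": [0, -31, 0], "jaw": 1},
])

```text
time_s: 12.55
tool_pos: [0.4809, -0.2064, 0.4935]
tool_rot: [179.9, -18.6, 101.2]
force: [-0.3, 1.2, -2.2]
grip_width: 0.017
grasp_force: 40.0
```

```bash
cat >> pl.py <<'E'
fx=np.array([np.cos(np.radians(-17.65)),np.sin(np.radians(-17.65)),0]);fy=np.array([-fx[1],fx[0],0]);seat=np.array([.553,-.2317,.16])
Rv=RT(-h,-Z)
E
python3 - <<'E'
from st import *
P=seat-.08*fx+Z*(.198+.06);print(P,[x.round(2) for x in move(o,P,R=Rv)])
E
```

```text
[12.55, [0.4809, -0.2064, 0.4935], [179.919, -18.5746, 101.179], [-0.2587, 1.2004, -2.1611], 0.017, 39.9837] [ 46.6   6.9 -23.1  88.5 -12.6  95.7  34.5]
[ 0.47676589 -0.20744387  0.418     ] [array([-2.43, -0.43,  7.15]), array([  0.08, -18.57,  -0.03])]
```

Call:
servo_tool([
  {"xyz": [-0.8, -0.1, 2], "twist": [0, -6, 0], "jaw": 1},
  {"xyz": [-1.6, -0.3, 4.5], "twist": [0, -12, 0], "jaw": 1},
  {"xyz": [-2.4, -0.4, 7], "twist": [0, -18.6, 0], "jaw": 1},
  {"xyz": [-2.4, -0.4, 7.1], "twist": [0, -18.6, 0], "jaw": 1},
  {"xyz": [-2.4, -0.4, 7.1], "twist": [0, -18.6, 0], "jaw": 1},
  {"xyz": [-2.4, -0.4, 7.1], "twist": [0, -18.6, 0], "jaw": 1},
])

```text
time_s: 13.05
tool_pos: [0.4776, -0.2068, 0.4171]
tool_rot: [179.9, -0.5, 101.1]
force: [0.2, 0.2, -1.4]
grip_width: 0.0171
grasp_force: 40.0
```

```bash
python3 - <<'E'
from st import *
P=seat-.08*fx+Z*(.198+.06);print(P,[x.round(2) for x in move(o,P,R=Rv)])
ims=[]
R=Ro.from_euler("xyz",o["tool_rot"],degrees=True).as_matrix()
sh=o["tool_pos"]+.198*R[:,2]
for nme,b in(("side",(130,330,200,400)),("wrist",(100,300,220,420)),("top",(160,260,370,470))):
    c=env.read_camera(nme);np.savez(nme+"5.npz",**c)
    i=c["img"][:,:,::-1][b[0]:b[1],b[2]:b[3]];s=400/i.shape[0]
    ims.append(cv2.resize(i,(400,400),interpolation=cv2.INTER_CUBIC))
    print(nme,b,"tip,shoulder,closed",[proj(c,sh+k*R[:,2]).round(1).tolist() for k in(-.06,0,.13)],"seat,mouth",[proj(c,seat-k*fx).round(1).tolist() for k in(0,.018)])
cv2.imwrite("pics/f5.png",np.hstack(ims[:2]))
cv2.imwrite("pics/f5w.png",dict(np.load("wrist5.npz"))["img"][:,:,::-1])
E
```

```text
[13.05, [0.4776, -0.2068, 0.4171], [179.9343, -0.5028, 101.1322], [0.2499, 0.1694, -1.3626], 0.0171, 39.9851] [ 44.    3.5 -24.2  99.5   1.   77.5  30.8]
[ 0.47676589 -0.20744387  0.418     ] [array([-0.05, -0.09, -0.09]), array([ 0.07, -0.5 , -0.07])]
side (130, 330, 200, 400) tip,shoulder,closed [[273.9, 167.6], [276.4, 196.2], [281.2, 251.8]] seat,mouth [[316.3, 228.6], [307.5, 227.4]]
wrist (100, 300, 220, 420) tip,shoulder,closed [[321.7, 293.2], [321.3, 237.4], [321.0, 186.6]] seat,mouth [[408.6, 258.0], [389.1, 247.8]]
top (160, 260, 370, 470) tip,shoulder,closed [[407.7, 225.0], [402.8, 227.5], [393.9, 231.9]] seat,mouth [[408.0, 201.2], [406.1, 207.6]]
```

View pics/f5.png

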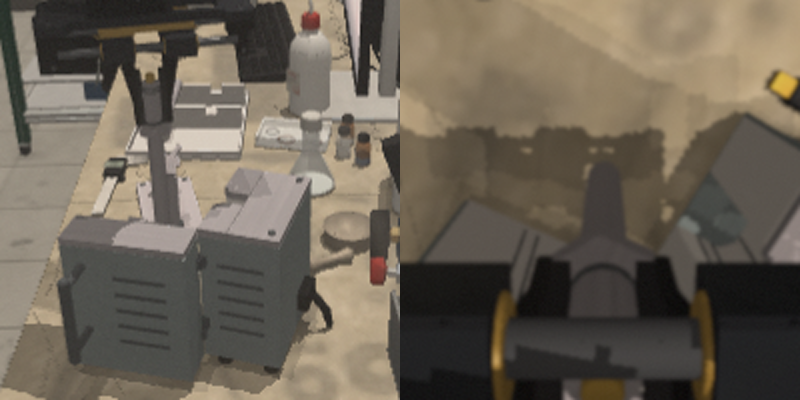

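The tube hangs upright in the grip: side crop nipple (152,77), hexagon (154,127), and shank end in the wrist crop (602,165), all near prediction. The furnace top corners in the side crop are about (203,233), (268,240) and (310,178).

```bash
python3 - <<'E'
from pl import *
c=cam("side5");t=cam("top5")
F=[[ 0.6291,-0.1942,.16],[0.5926,-0.306,.16],[0.5174,-0.2835,.16],[0.5544,-0.169,.16]]
print([((proj(c,f)-[200,130])*2).round(0).tolist() for f in F])
# sharpen: edges of the tube (bright shank) and of the furnace's top in the side view
i=cv2.cvtColor(c["img"],cv2.COLOR_RGB2GRAY)
for r in(205,215,225): print(r,i[r,268:296].tolist())
col=[int(i[236:262,x].astype(int).argmin()) for x in(300,)]
for x in(305,315,325): print(x,i[235:262,x].tolist())
for r in(250,):print(i[r,295:345].tolist())
E
```

```text
[[308.0, 176.0], [277.0, 239.0], [193.0, 227.0], [234.0, 166.0]]
205 [173, 173, 174, 173, 172, 169, 97, 83, 86, 89, 86, 87, 84, 87, 127, 175, 175, 178, 174, 159, 147, 106, 156, 178, 179, 178, 179, 180]
215 [156, 167, 170, 174, 172, 168, 162, 90, 83, 86, 88, 89, 86, 85, 89, 136, 155, 155, 158, 159, 148, 165, 165, 167, 146, 175, 174, 175]
225 [106, 189, 186, 184, 185, 181, 182, 160, 82, 84, 88, 90, 86, 87, 84, 82, 86, 87, 88, 88, 93, 157, 167, 189, 189, 190, 187, 189]
305 [149, 147, 148, 155, 168, 167, 165, 165, 168, 160, 129, 89, 89, 88, 82, 82, 78, 82, 79, 81, 79, 79, 77, 78, 78, 80, 79]
315 [165, 165, 165, 164, 164, 163, 156, 149, 160, 169, 162, 149, 104, 86, 86, 85, 82, 82, 81, 80, 81, 81, 80, 79, 77, 80, 77]
325 [164, 161, 162, 163, 163, 163, 164, 163, 165, 166, 164, 164, 165, 147, 87, 89, 85, 79, 81, 78, 79, 81, 79, 79, 80, 80, 80]
[97, 86, 88, 80, 80, 80, 79, 81, 79, 81, 82, 78, 81, 81, 81, 83, 85, 82, 81, 86, 85, 84, 86, 86, 89, 86, 84, 85, 85, 86, 89, 87, 86, 90, 88, 89, 88, 90, 97, 109, 131, 140, 145, 144, 146, 86, 90, 76, 77, 76]
```

Call:
servo_tool([
  {"xyz": [0, -0.1, 2], "twist": [0, -0.5, 0], "jaw": 1},
  {"xyz": [0, -0.1, 4], "twist": [0, -0.5, 0], "jaw": 1},
  {"xyz": [0, -0.1, 4.7], "twist": [0, -0.5, 0], "jaw": 1},
  {"xyz": [-1, 1.7, 4.7], "twist": [0, -0.5, 0], "jaw": 1},
  {"xyz": [-1.9, 3.4, 4.7], "twist": [0, -0.5, 0], "jaw": 1},
  {"xyz": [-1.9, 3.4, 4.7], "twist": [0, -0.5, 0], "jaw": 1},
  {"xyz": [-1.9, 3.4, 4.7], "twist": [0, -0.5, 0], "jaw": 1},
])

```text
time_s: 13.78
tool_pos: [0.5152, -0.2191, 0.369]
tool_rot: [179.9, 0.0, 101.1]
force: [0.8, -0.6, -1.1]
grip_width: 0.017
grasp_force: 40.0
```

```bash
cat > fu.py <<'E'
from st import *
d=o["tool_pos"]-seat;print("furnace-frame offset mm",(1e3*np.array([d@fx,d@fy,d[2]-.198])).round(1))
for k,z in((.03,.01),(0,.01),(0,0)):
    P=seat-k*fx+Z*(.198+z);print(k,z,[x.round(2) for x in move(o,P,R=Rv)])
E
python3 - <<'E'
from fu import *
R=Ro.from_euler("xyz",o["tool_rot"],degrees=True).as_matrix();sh=o["tool_pos"]+.198*R[:,2]
t=env.read_camera("top");i=cv2.cvtColor(t["img"],cv2.COLOR_RGB2GRAY);np.savez("top6.npz",**t)
s=env.read_camera("side");np.savez("side6.npz",**s);g=cv2.cvtColor(s["img"],cv2.COLOR_RGB2GRAY)
print([proj(s,sh+k*R[:,2]).round(1).tolist() for k in(-.06,0,.03,.06)])
for r in(205,210,215,220,225): print(r,g[r,280:312].tolist())
E
```

```text
[13.7833, [0.5152, -0.2191, 0.369], [179.9476, 0.033, 101.1304], [0.8472, -0.6194, -1.1455], 0.017, 39.984] [ 42.4  10.1 -24.5  98.3   4.4  72.5  28. ]
furnace-frame offset mm [-39.8   0.6  11. ]
0.03 0.01 [array([-0.52,  0.83,  0.1 ]), array([ 0.05,  0.03, -0.07])]
0 0.01 [array([-1.97,  3.46,  0.11]), array([ 0.05,  0.03, -0.07])]
0 0 [array([-1.96,  3.46,  1.11]), array([ 0.05,  0.03, -0.07])]
[[295.3, 193.4], [297.0, 220.9], [297.8, 234.0], [298.6, 246.7]]
205 [181, 188, 180, 179, 179, 184, 173, 38, 39, 41, 44, 46, 61, 85, 87, 88, 87, 86, 85, 85, 83, 50, 45, 46, 40, 37, 66, 187, 187, 187, 187, 188]
210 [163, 163, 160, 162, 161, 162, 157, 89, 41, 41, 40, 45, 47, 82, 87, 90, 87, 85, 88, 84, 82, 58, 43, 44, 40, 40, 66, 134, 158, 156, 134, 134]
215 [149, 130, 112, 156, 156, 158, 162, 158, 76, 41, 40, 47, 45, 63, 82, 88, 87, 86, 85, 79, 78, 63, 48, 49, 48, 44, 82, 175, 176, 175, 178, 177]
220 [115, 88, 84, 86, 87, 87, 89, 90, 115, 152, 79, 87, 84, 89, 89, 91, 90, 89, 88, 86, 85, 85, 83, 85, 86, 99, 169, 169, 171, 176, 177, 176]
225 [121, 100, 85, 85, 87, 88, 89, 88, 95, 160, 170, 192, 194, 189, 81, 84, 87, 89, 89, 88, 87, 93, 169, 167, 167, 169, 169, 171, 170, 168, 169, 167]
```

Call:
servo_tool([
  {"xyz": [-0.5, 0.9, 0], "twist": [0, 0, 0], "jaw": 1},
  {"xyz": [-1, 1.75, 0], "twist": [0, 0, 0], "jaw": 1},
  {"xyz": [-1.2, 2.2, 0], "twist": [0, 0, 0], "jaw": 1},
  {"xyz": [-1.45, 2.6, 0], "twist": [0, 0, 0], "jaw": 1},
  {"xyz": [-1.45, 2.6, 0], "twist": [0, 0, 0], "jaw": 1},
])

```text
time_s: 14.3
tool_pos: [0.5436, -0.228, 0.3685]
tool_rot: [180.0, 0.1, 101.2]
force: [-0.5, -0.6, -1.5]
grip_width: 0.0171
grasp_force: 40.0
```

Call:
servo_tool([
  {"xyz": [-0.25, 0.4, 0], "twist": [0, 0, 0], "jaw": 1},
  {"xyz": [-0.45, 0.8, 0], "twist": [0, 0, 0], "jaw": 1},
  {"xyz": [-0.45, 0.8, 0], "twist": [0, 0, 0], "jaw": 1},
  {"xyz": [-0.45, 0.8, 0], "twist": [0, 0, 0], "jaw": 1},
])

```text
time_s: 14.63
tool_pos: [0.5516, -0.2306, 0.3685]
tool_rot: [180.0, 0.1, 101.2]
force: [0.2, -0.6, -1.5]
grip_width: 0.0169
grasp_force: 40.0
```

```bash
python3 fu.py
```

```text
[14.6333, [0.5516, -0.2306, 0.3685], [179.9911, 0.0818, 101.1571], [0.1924, -0.6323, -1.4628], 0.0169, 39.984] [ 40.8  14.8 -24.4  93.1   6.4  73.5  26.5]
furnace-frame offset mm [-1.7  0.6 10.5]
0.03 0.01 [array([ 1.31, -2.51,  0.05]), array([ 0.01,  0.08, -0.04])]
0 0.01 [array([-0.13,  0.12,  0.05]), array([ 0.01,  0.08, -0.04])]
0 0 [array([-0.13,  0.12,  1.05]), array([ 0.01,  0.08, -0.04])]
```

Call:
servo_tool([
  {"xyz": [0, 0.1, 0.3], "twist": [0, 0, 0], "jaw": 1},
  {"xyz": [0, 0.1, 0.6], "twist": [0, 0, 0], "jaw": 1},
  {"xyz": [0, 0.1, 0.8], "twist": [0, 0, 0], "jaw": 1},
  {"xyz": [0, 0.1, 0.8], "twist": [0, 0, 0], "jaw": 1},
])

```text
time_s: 14.97
tool_pos: [0.5521, -0.2304, 0.3598]
tool_rot: [-179.9, 0.1, 101.2]
force: [-0.6, -0.1, -1.8]
grip_width: 0.0172
grasp_force: 40.0
```

Call:
servo_tool([
  {"xyz": [0, 0, 0.15], "twist": [0, 0, 0], "jaw": 1},
  {"xyz": [0, 0, 0.15], "twist": [0, 0, 0], "jaw": 1},
  {"xyz": [0, 0, 0.15], "twist": [0, 0, 0], "jaw": 1},
])

```text
time_s: 15.22
tool_pos: [0.5524, -0.2304, 0.359]
tool_rot: [180.0, 0.1, 101.2]
force: [-0.3, 0.8, -1.6]
grip_width: 0.017
grasp_force: 40.0
```

Call:
servo_tool([
  {"xyz": [0, 0, 0.15], "twist": [0, 0, 0], "jaw": 1},
  {"xyz": [0, 0, 0.15], "twist": [0, 0, 0], "jaw": 1},
  {"xyz": [0, 0, 0.15], "twist": [0, 0, 0], "jaw": 1},
])

```text
time_s: 15.47
tool_pos: [0.5524, -0.2305, 0.3575]
tool_rot: [180.0, 0.1, 101.2]
force: [-0.4, -1.6, -0.5]
grip_width: 0.0172
grasp_force: 40.0
```

Call:
servo_tool([
  {"xyz": [0, 0, 0.15], "twist": [0, 0, 0], "jaw": 1},
  {"xyz": [0, 0, 0.15], "twist": [0, 0, 0], "jaw": 1},
  {"xyz": [0, 0, 0.15], "twist": [0, 0, 0], "jaw": 1},
])

```text
time_s: 15.72
tool_pos: [0.5524, -0.2305, 0.356]
tool_rot: [180.0, 0.1, 101.2]
force: [-0.5, -0.1, -1.8]
grip_width: 0.017
grasp_force: 40.0
```

Call:
servo_tool([
  {"xyz": [0, 0, 0.15], "twist": [0, 0, 0], "jaw": 1},
  {"xyz": [0, 0, 0.15], "twist": [0, 0, 0], "jaw": 1},
  {"xyz": [0, 0, 0.15], "twist": [0, 0, 0], "jaw": 1},
])

```text
time_s: 15.97
tool_pos: [0.5526, -0.2305, 0.3547]
tool_rot: [180.0, 0.1, 101.2]
force: [0.5, 1.0, -0.9]
grip_width: 0.0169
grasp_force: 40.0
```

```bash
python3 - <<'E'
from st import *
s=env.read_camera("side");np.savez("side7.npz",**s)
print("exp tip/hextop/shoulder if seated",[proj(s,seat+Z*k).round(1).tolist() for k in(.06,.01,0,-.008)])
u0=int(proj(s,seat)[0]);print(u0)
for x in(u0-6,u0-2,u0+1,u0+6):print(x,s["img"][196:240,x].astype(int).sum(1).__floordiv__(3).tolist())
hs=cv2.cvtColor(s["img"],cv2.COLOR_RGB2HSV);ys,xs=np.nonzero(cv2.inRange(hs,(15,110,70),(35,255,255)));k=(abs(xs-u0)<15)&(ys>180)&(ys<225);print(list(zip(xs[k].tolist(),ys[k].tolist())))
E
```

```text
[15.9667, [0.5526, -0.2305, 0.3547], [179.9621, 0.1097, 101.1507], [0.4923, 0.9627, -0.8558], 0.0169, 39.9861] [ 40.7  15.4 -24.4  93.9   6.7  72.   26.2]
exp tip/hextop/shoulder if seated [[315.3, 201.1], [316.1, 224.1], [316.3, 228.6], [316.4, 232.1]]
316
310 [41, 58, 101, 108, 49, 45, 41, 42, 45, 39, 41, 44, 40, 42, 43, 41, 42, 40, 42, 40, 40, 38, 41, 39, 42, 38, 40, 37, 40, 40, 47, 66, 81, 78, 90, 96, 81, 84, 83, 82, 83, 82, 83, 87]
314 [210, 211, 209, 208, 198, 147, 72, 75, 77, 77, 80, 84, 78, 68, 71, 73, 82, 87, 87, 85, 85, 87, 84, 86, 87, 86, 84, 85, 83, 69, 64, 78, 88, 91, 89, 87, 86, 83, 82, 83, 83, 81, 85, 92]
317 [209, 209, 209, 210, 185, 106, 80, 81, 77, 79, 80, 83, 83, 70, 70, 70, 76, 86, 87, 84, 86, 87, 86, 87, 85, 85, 86, 85, 86, 77, 61, 75, 82, 87, 91, 90, 88, 88, 82, 81, 82, 81, 80, 80]
322 [38, 40, 40, 38, 42, 42, 41, 43, 43, 44, 40, 42, 43, 43, 41, 44, 40, 44, 40, 44, 44, 44, 44, 42, 44, 42, 44, 46, 49, 70, 83, 83, 86, 85, 87, 83, 82, 81, 79, 81, 82, 80, 83, 93]
[(306, 181), (309, 181), (310, 181), (311, 181), (312, 181), (313, 181), (314, 181), (315, 181), (316, 181), (317, 181), (318, 181), (319, 181), (320, 181), (321, 181), (322, 181), (323, 181), (324, 181), (325, 181), (326, 181), (327, 181), (328, 181), (329, 181), (330, 181), (302, 182), (303, 182), (304, 182), (305, 182), (306, 182), (307, 182), (308, 182), (309, 182), (310, 182), (311, 182), (312, 182), (313, 182), (321, 182), (302, 183), (303, 183), (304, 183), (305, 183), (306, 183), (307, 183), (308, 183), (309, 183), (310, 183), (302, 184), (303, 184), (304, 184), (305, 184), (306, 184), (307, 184), (308, 184), (309, 184), (303, 185), (305, 185), (326, 191), (326, 192), (314, 202), (315, 202), (316, 202), (317, 202), (314, 203), (315, 203), (316, 203), (317, 203), (314, 204), (315, 204), (316, 204), (317, 204), (315, 205), (316, 205)]
```

Call:
servo_tool([
  {"xyz": [0, 0, 0.1], "twist": [0, 0, 0], "jaw": 1},
  {"xyz": [0, 0, 0.15], "twist": [0, 0, 0], "jaw": 1},
  {"xyz": [0, 0, 0.15], "twist": [0, 0, 0], "jaw": 1},
])

```text
time_s: 16.27
tool_pos: [0.5525, -0.2304, 0.3547]
tool_rot: [179.9, 0.1, 101.2]
force: [-2.0, 1.2, 6.0]
grip_width: 0.0167
grasp_force: 40.0
```

Call:
servo_tool([
  {"xyz": [0, 0, 0.1], "twist": [0, 0, 0], "jaw": 1},
  {"xyz": [0, 0, 0.1], "twist": [0, 0, 0], "jaw": 1},
  {"xyz": [0, 0, 0.1], "twist": [0, 0, 0], "jaw": 1},
])

```text
time_s: 16.52
tool_pos: [0.5525, -0.2303, 0.3546]
tool_rot: [179.9, 0.2, 101.2]
force: [-4.3, 1.5, 11.4]
grip_width: 0.0172
grasp_force: 40.0
```

Call:
servo_tool([
  {"xyz": [0, 0, -0.2], "twist": [0, 0, 0], "jaw": 1},
  {"xyz": [0, 0, -0.2], "twist": [0, 0, 0], "jaw": 0.7},
  {"xyz": [0, 0, -0.2], "twist": [0, 0, 0], "jaw": 0.6},
  {"xyz": [0, 0, -0.2], "twist": [0, 0, 0], "jaw": 0.5},
  {"xyz": [0, 0, -0.2], "twist": [0, 0, 0], "jaw": 0.5},
  {"xyz": [0, 0, -2], "twist": [0, 0, 0], "jaw": 0.4},
  {"xyz": [0, 0, -5], "twist": [0, 0, 0], "jaw": 0.4},
  {"xyz": [0, 0, -9], "twist": [0, 0, 0], "jaw": 0.4},
  {"xyz": [0, 0, -12.5], "twist": [0, 0, 0], "jaw": 0.4},
  {"xyz": [0, 0, -14], "twist": [0, 0, 0], "jaw": 0.4},
])

```text
time_s: 17.35
tool_pos: [0.5528, -0.23, 0.4975]
tool_rot: [179.6, 0.3, 101.2]
force: [1.1, 0.4, 0.4]
grip_width: 0.0519
grasp_force: 0.0
```

```bash
python3 - <<'E'
from st import *
hinge=seat-.018*fx-.060*fy;print("hinge",hinge,"top-est (.5174,-.2835)")
out=[]
for nme in("side","top"):
    s=env.read_camera(nme);np.savez(nme+"8.npz",**s)
    e=proj(s,seat+Z*.058);hs=cv2.cvtColor(s["img"],cv2.COLOR_RGB2HSV);ys,xs=np.nonzero(cv2.inRange(hs,(15,110,70),(35,255,255)))
    k=np.hypot(xs-e[0],ys-e[1])<8;out+=[s,np.r_[xs[k].mean(),ys[k].mean()]];print(nme,e.round(1),out[-1],k.sum())
print(two(*out),seat+Z*.06)
E
```

```text
[17.35, [0.5528, -0.23, 0.4975], [179.6451, 0.3256, 101.1548], [1.1087, 0.4128, 0.36], 0.0519, 0.0] [ 40.8  11.9 -24.7  81.7   5.1  87.   27.5]
hinge [ 0.51765523 -0.28341796  0.16      ] top-est (.5174,-.2835)
side [315.3 202. ] [316.  203.2] 10
top [412.5 197.5] [412.875 197.875] 8
(array([ 0.55328304, -0.23301146,  0.21591821]), np.float64(0.0018948404476623445)) [ 0.553  -0.2317  0.22  ]
```

The tube hangs upright (tip at 0.553, -0.233, ~0.22) with the hexagon on the collar. Now the door: I'll push its outer face with closed, vertical fingers that turn with it.

```bash
cat > door.py <<'E'
from st import *
hinge=seat-.018*fx-.060*fy
def az(d): return np.array([np.cos(np.radians(d)),np.sin(np.radians(d)),0])
def pose(th,gap,z,r=.065):
    P=hinge+r*az(72.35+th)-(.0495+gap)*az(th-17.65);P[2]=z
    return P,Ro.from_euler("xyz",[180,0,th-17.65],degrees=True)
def show(seq,base=None):
    P0,R0=base or (o["tool_pos"],Ro.from_euler("xyz",o["tool_rot"],degrees=True))
    for a in seq:
        P,R=pose(*a);print(a,P.round(3),(R0.inv().apply(P-P0)*100).round(1).tolist(),(R0.inv()*R).as_rotvec(degrees=True).round(1).tolist())
E
python3 - <<'E'
from door import *
show([(93.5,.03,.46),(93.5,.03,.317)])
E
```

```text
[17.45, [0.553, -0.2301, 0.4961], [179.6503, 0.3214, 101.163], [0.3676, -0.4144, 0.1101], 0.0521, 0.0] [ 40.7  11.9 -24.7  81.8   5.1  86.9  27.5]
(93.5, 0.03, 0.46) [ 0.435 -0.345  0.46 ] [-8.9, -13.8, 3.6] [0.4, 0.2, 25.3]
(93.5, 0.03, 0.317) [ 0.435 -0.345  0.317] [-8.9, -13.9, 17.9] [0.4, 0.2, 25.3]
```

Call:
servo_tool([
  {"xyz": [-2, -3, 0], "twist": [0, 0, 6], "jaw": 0.6},
  {"xyz": [-4, -6.2, 0], "twist": [0, 0, 12], "jaw": 0.8},
  {"xyz": [-6.2, -9.5, 1], "twist": [0, 0, 18], "jaw": 1},
  {"xyz": [-8, -12.5, 3], "twist": [0.4, 0.2, 25], "jaw": 1},
  {"xyz": [-8.9, -13.8, 6], "twist": [0.4, 0.2, 25.3], "jaw": 1},
  {"xyz": [-8.9, -13.8, 10], "twist": [0.4, 0.2, 25.3], "jaw": 1},
  {"xyz": [-8.9, -13.8, 14], "twist": [0.4, 0.2, 25.3], "jaw": 1},
  {"xyz": [-8.9, -13.8, 17], "twist": [0.4, 0.2, 25.3], "jaw": 1},
  {"xyz": [-8.9, -13.8, 17.9], "twist": [0.4, 0.2, 25.3], "jaw": 1},
  {"xyz": [-8.9, -13.8, 17.9], "twist": [0.4, 0.2, 25.3], "jaw": 1},
], newtons=20)

```text
time_s: 18.28
tool_pos: [0.433, -0.3437, 0.3094]
tool_rot: [-179.2, -0.2, 75.9]
force: [-0.2, 0.6, 0.5]
grip_width: 0.0012
grasp_force: 0.0
```

```bash
python3 - <<'E'
from door import *
show([(93.5,.01,.317),(93.5,0,.317)]+[(t,-.001,.317) for t in(88,82,76,70,64,58,52)])
E
```

```text
[18.2833, [0.433, -0.3437, 0.3094], [-179.2396, -0.2182, 75.8592], [-0.1868, 0.6209, 0.4994], 0.0012, 0.0] [ 50.4  11.7 -16.5 103.1   3.6  66.5  18.6]
(93.5, 0.01, 0.317) [ 0.44  -0.325  0.317] [2.0, 0.2, -0.8] [-0.8, -0.2, 0.0]
(93.5, 0, 0.317) [ 0.443 -0.316  0.317] [3.0, 0.2, -0.7] [-0.8, -0.2, 0.0]
(88, -0.001, 0.317) [ 0.44  -0.307  0.317] [3.7, -0.2, -0.7] [-0.8, -0.2, 5.5]
(82, -0.001, 0.317) [ 0.438 -0.299  0.317] [4.5, -0.6, -0.7] [-0.8, -0.1, 11.5]
(76, -0.001, 0.317) [ 0.437 -0.291  0.317] [5.2, -0.9, -0.7] [-0.8, -0.1, 17.5]
(70, -0.001, 0.317) [ 0.437 -0.282  0.317] [6.1, -1.2, -0.7] [-0.8, -0.1, 23.5]
(64, -0.001, 0.317) [ 0.437 -0.274  0.317] [6.9, -1.3, -0.7] [-0.8, -0.0, 29.5]
(58, -0.001, 0.317) [ 0.439 -0.265  0.317] [7.7, -1.4, -0.7] [-0.8, 0.0, 35.5]
(52, -0.001, 0.317) [ 0.441 -0.257  0.317] [8.6, -1.4, -0.7] [-0.8, 0.1, 41.5]
```

Call:
servo_tool([
  {"xyz": [1, 0.1, -0.2], "twist": [0, 0, 0], "jaw": 1},
  {"xyz": [2, 0.2, -0.2], "twist": [0, 0, 0], "jaw": 1},
  {"xyz": [2.6, 0.2, -0.2], "twist": [0, 0, 0], "jaw": 1},
  {"xyz": [3.1, 0.1, -0.2], "twist": [0, 0, 1.5], "jaw": 1},
  {"xyz": [3.5, 0, -0.2], "twist": [0, 0, 4], "jaw": 1},
  {"xyz": [4, -0.3, -0.2], "twist": [0, 0, 7.5], "jaw": 1},
  {"xyz": [4.5, -0.6, -0.2], "twist": [0, 0, 11.5], "jaw": 1},
  {"xyz": [5.2, -0.9, -0.2], "twist": [0, 0, 17.5], "jaw": 1},
])

```text
time_s: 18.95
tool_pos: [0.4389, -0.2917, 0.3173]
tool_rot: [-179.9, 0.2, 58.2]
force: [0.5, -1.3, 0.1]
grip_width: 0.0002
grasp_force: 0.5
```

```bash
python3 - <<'E'
from door import *
show([(t,-.001,.317) for t in(70,64,58,52,46,40,34,28,22)])
t=env.read_camera("top");np.savez("top9.npz",**t)
g=cv2.cvtColor(t["img"],cv2.COLOR_RGB2GRAY)
E
```

```text
[18.95, [0.4389, -0.2917, 0.3173], [-179.8653, 0.1525, 58.1633], [0.5093, -1.266, 0.125], 0.0002, 0.5406] [ 46.6   8.  -17.1 106.4   2.7  66.2  -3.3]
(70, -0.001, 0.317) [ 0.437 -0.282  0.317] [0.7, -0.7, 0.0] [-0.1, 0.2, 5.8]
(64, -0.001, 0.317) [ 0.437 -0.274  0.317] [1.4, -1.1, 0.0] [-0.1, 0.2, 11.8]
(58, -0.001, 0.317) [ 0.439 -0.265  0.317] [2.2, -1.4, 0.0] [-0.1, 0.2, 17.8]
(52, -0.001, 0.317) [ 0.441 -0.257  0.317] [3.0, -1.7, 0.0] [-0.1, 0.2, 23.8]
(46, -0.001, 0.317) [ 0.444 -0.249  0.317] [3.9, -1.8, 0.0] [-0.1, 0.2, 29.8]
(40, -0.001, 0.317) [ 0.448 -0.242  0.317] [4.7, -1.9, 0.0] [-0.1, 0.2, 35.8]
(34, -0.001, 0.317) [ 0.453 -0.235  0.317] [5.6, -1.8, 0.0] [-0.1, 0.2, 41.8]
(28, -0.001, 0.317) [ 0.458 -0.228  0.317] [6.4, -1.7, 0.0] [-0.1, 0.2, 47.8]
(22, -0.001, 0.317) [ 0.464 -0.222  0.317] [7.2, -1.5, 0.0] [-0.1, 0.2, 53.8]
```

Call:
servo_tool([
  {"xyz": [0.7, -0.6, 0], "twist": [0, 0, 5.8], "jaw": 1},
  {"xyz": [1.4, -1, 0], "twist": [0, 0, 11.8], "jaw": 1},
  {"xyz": [2.2, -1.4, 0], "twist": [0, 0, 17.8], "jaw": 1},
  {"xyz": [3, -1.7, 0], "twist": [0, 0, 23.8], "jaw": 1},
  {"xyz": [3.9, -1.8, 0], "twist": [0, 0, 29.8], "jaw": 1},
  {"xyz": [4.7, -1.9, 0], "twist": [0, 0, 35.8], "jaw": 1},
  {"xyz": [5.6, -1.8, 0], "twist": [0, 0, 41.8], "jaw": 1},
  {"xyz": [6.4, -1.7, 0], "twist": [0, 0, 47.8], "jaw": 1},
  {"xyz": [7.2, -1.5, 0], "twist": [0, 0, 53.8], "jaw": 1},
])

```text
time_s: 19.75
tool_pos: [0.4637, -0.2216, 0.3166]
tool_rot: [-179.9, 0.3, 4.5]
force: [-1.8, 0.4, 0.8]
grip_width: 0.0003
grasp_force: 0.8
```

```bash
python3 - <<'E'
from door import *
show([(t,-.001,.317) for t in(16,11,7,4,2,0)]+[(0,-.004,.317)])
E
```

```text
[19.75, [0.4637, -0.2216, 0.3166], [-179.8955, 0.3261, 4.4581], [-1.8215, 0.3865, 0.7552], 0.0003, 0.7804] [ 39.1   6.5 -17.6 108.    2.2  66.1 -64.8]
(16, -0.001, 0.317) [ 0.471 -0.217  0.317] [0.8, -0.4, -0.0] [-0.1, 0.3, 6.1]
(11, -0.001, 0.317) [ 0.477 -0.213  0.317] [1.4, -0.7, -0.0] [-0.1, 0.3, 11.1]
(7, -0.001, 0.317) [ 0.482 -0.211  0.317] [1.9, -1.0, -0.1] [-0.1, 0.3, 15.1]
(4, -0.001, 0.317) [ 0.486 -0.209  0.317] [2.3, -1.1, -0.1] [-0.1, 0.3, 18.1]
(2, -0.001, 0.317) [ 0.488 -0.208  0.317] [2.6, -1.2, -0.1] [-0.0, 0.3, 20.1]
(0, -0.001, 0.317) [ 0.491 -0.207  0.317] [2.9, -1.3, -0.1] [-0.0, 0.3, 22.1]
(0, -0.004, 0.317) [ 0.494 -0.208  0.317] [3.1, -1.2, -0.1] [-0.0, 0.3, 22.1]
```

Call:
servo_tool([
  {"xyz": [0.8, -0.4, 0], "twist": [0, 0, 6.1], "jaw": 1},
  {"xyz": [1.4, -0.7, 0], "twist": [0, 0, 11.1], "jaw": 1},
  {"xyz": [1.9, -1, 0], "twist": [0, 0, 15.1], "jaw": 1},
  {"xyz": [2.3, -1.1, 0], "twist": [0, 0, 18.1], "jaw": 1},
  {"xyz": [2.6, -1.2, 0], "twist": [0, 0, 20.1], "jaw": 1},
  {"xyz": [2.8, -1.3, 0], "twist": [0, 0, 22.1], "jaw": 1},
  {"xyz": [2.8, -1.3, 0], "twist": [0, 0, 22.1], "jaw": 1},
])

```text
time_s: 20.33
tool_pos: [0.4911, -0.2064, 0.3164]
tool_rot: [-180.0, 0.3, -17.4]
force: [-0.8, 0.0, 0.1]
grip_width: 0.0003
grasp_force: 0.1
```

Call:
servo_tool([
  {"xyz": [0.1, 0, 0], "twist": [0, 0, 0], "jaw": 1},
  {"xyz": [0.2, 0, 0], "twist": [0, 0, 0], "jaw": 1},
  {"xyz": [0.2, 0, 0], "twist": [0, 0, 0], "jaw": 1},
])

```text
time_s: 20.58
tool_pos: [0.4916, -0.2075, 0.3154]
tool_rot: [-180.0, 0.5, -17.4]
force: [-4.8, 3.3, 2.1]
grip_width: 0.0004
grasp_force: 2.4
```

Call:
servo_tool([
  {"xyz": [0.1, 0, 0], "twist": [0, 0, 0], "jaw": 1},
  {"xyz": [0.2, 0, 0], "twist": [0, 0, 0], "jaw": 1},
  {"xyz": [0.2, 0, 0], "twist": [0, 0, 0], "jaw": 1},
])

```text
time_s: 20.83
tool_pos: [0.4924, -0.2078, 0.3154]
tool_rot: [-180.0, 0.8, -17.5]
force: [-9.0, 4.3, 7.7]
grip_width: 0.0005
grasp_force: 5.4
```

Call:
servo_tool([
  {"xyz": [0.15, 0, 0], "twist": [0, 0, 0], "jaw": 1},
  {"xyz": [0.15, 0, 0], "twist": [0, 0, 0], "jaw": 1},
  {"xyz": [0, 0, 0], "twist": [0, 0, 0], "jaw": 1},
  {"xyz": [-1, 0, 0], "twist": [0, 0, 0], "jaw": 1},
  {"xyz": [-3, 0, 0], "twist": [0, 0, 0], "jaw": 1},
  {"xyz": [-4, 0, -2], "twist": [0, 0, 0], "jaw": 1},
  {"xyz": [-4, 0, -6], "twist": [0, 0, 0], "jaw": 1},
  {"xyz": [-4, 0, -10], "twist": [0, 0, 0], "jaw": 1},
  {"xyz": [-4, 0, -14], "twist": [0, 0, 0], "jaw": 1},
])

```text
time_s: 21.58
tool_pos: [0.456, -0.197, 0.4573]
tool_rot: [180.0, 0.3, -17.5]
force: [0.2, -1.1, -0.5]
grip_width: 0.0003
grasp_force: 0.0
```

```bash
python3 - <<'E'
from door import *
out=[]
for nme in("side","top"):
    s=env.read_camera(nme);np.savez(nme+"A.npz",**s)
    e=proj(s,seat+Z*.058);hs=cv2.cvtColor(s["img"],cv2.COLOR_RGB2HSV);ys,xs=np.nonzero(cv2.inRange(hs,(15,110,70),(35,255,255)))
    k=np.hypot(xs-e[0],ys-e[1])<8;print(nme,e.round(1),xs[k].mean() if k.any() else None,ys[k].mean() if k.any() else None,k.sum())
t=s;g=cv2.cvtColor(t["img"],cv2.COLOR_RGB2GRAY).astype(int)
# hidden gap between furnace front and door? sample along fx across the joint, at several y, at z=.16
for y in(-.045,-.03,.03,.05,.055):
    print(y,[int(cv2.getRectSubPix(t["img"][:,:,1].copy(),(1,1),tuple(map(float,proj(t,seat+y*fy+x*fx))))[0,0]) for x in np.arange(-.075,.03,.004)])
E
```

```text
[21.5833, [0.456, -0.197, 0.4573], [179.9656, 0.2779, -17.5028], [0.249, -1.1158, -0.4589], 0.0003, 0.0] [ 37.2  -0.8 -16.7  99.   -0.2  82.  -86.9]
side [315.3 202. ] 316.0 203.0 13
top [412.5 197.5] 412.6666666666667 197.88888888888889 9
-0.045 [38, 37, 37, 36, 36, 39, 44, 49, 53, 51, 52, 48, 43, 42, 39, 33, 34, 32, 37, 38, 35, 28, 29, 25, 29, 22, 27]
-0.03 [36, 41, 38, 36, 36, 30, 32, 24, 16, 22, 18, 25, 23, 28, 18, 20, 24, 27, 22, 23, 26, 16, 15, 26, 24, 55, 60]
0.03 [52, 53, 52, 54, 56, 54, 58, 58, 57, 58, 55, 74, 141, 149, 141, 141, 147, 149, 150, 146, 145, 143, 143, 146, 146, 144, 146]
0.05 [58, 56, 57, 60, 56, 55, 57, 59, 56, 56, 61, 57, 58, 71, 106, 140, 152, 147, 150, 149, 149, 141, 138, 149, 147, 148, 147]
0.055 [60, 56, 57, 59, 58, 59, 60, 58, 60, 56, 55, 58, 59, 56, 64, 136, 152, 152, 152, 148, 151, 146, 148, 151, 150, 149, 149]
```

Call:
servo_tool([
  {"xyz": [-1, -4, 0], "twist": [0, 0, 0], "jaw": 1},
  {"xyz": [-2.5, -8, -1], "twist": [0, 0, -5], "jaw": 1},
  {"xyz": [-4, -12, -2], "twist": [0, 0, -10], "jaw": 1},
  {"xyz": [-5, -16, -2], "twist": [0, 0, -15], "jaw": 1},
  {"xyz": [-6, -19, -2], "twist": [0, 0, -20], "jaw": 1},
  {"xyz": [-6, -22, -2], "twist": [0, 0, -20], "jaw": 1},
  {"xyz": [-6, -22, -2], "twist": [0, 0, -20], "jaw": 1},
  {"xyz": [-6, -22, -2], "twist": [0, 0, -20], "jaw": 1},
])

```text
time_s: 22.35
tool_pos: [0.4659, 0.0324, 0.4758]
tool_rot: [-179.9, 0.3, 2.7]
force: [0.2, -0.7, -0.4]
grip_width: 0.0005
grasp_force: 0.0
```

```bash
python3 - <<'E'
from door import *
t=env.read_camera("top")
for y in(-.05,-.03,.03,.045,.055):
    print(y,[int(cv2.getRectSubPix(t["img"][:,:,1].copy(),(1,1),tuple(map(float,proj(t,seat+y*fy+x*fx))))[0,0]) for x in np.arange(-.083,.03,.004)])
t0=cam("top0");a=cv2.absdiff(t["img"],t0["img"]).max(2)
for nm,X in(("flask",(.6526,.0649,.05)),("plain",(.445,.29,.036)),("bottle",(.64,.3,.1))):
    p=proj(t,X).astype(int);print(nm,a[p[1]-10:p[1]+10,p[0]-10:p[0]+10].mean().round(1))
# outer door edge line: last grey pixel per y, in the furnace frame
hs=cv2.cvtColor(t["img"],cv2.COLOR_RGB2HSV)
for y in(-.05,0.0,.05):
    print(y,[int(cv2.getRectSubPix(hs[:,:,1].copy(),(1,1),tuple(map(float,proj(t,seat+y*fy+x*fx))))[0,0]) for x in np.arange(-.083,.0,.004)])
E
```

```text
[22.35, [0.4659, 0.0324, 0.4758], [-179.9123, 0.2631, 2.7174], [0.2067, -0.6547, -0.4253], 0.0005, 0.0] [ 25.1  -4.9 -30.  100.3  -2.6  84.2 -91.8]
-0.05 [95, 95, 91, 94, 84, 59, 74, 139, 136, 138, 137, 138, 137, 137, 138, 140, 131, 135, 141, 140, 144, 139, 139, 131, 135, 138, 137, 138, 136]
-0.03 [83, 75, 47, 50, 42, 44, 57, 136, 140, 139, 137, 138, 139, 140, 140, 137, 139, 134, 141, 142, 142, 138, 140, 140, 143, 137, 136, 136, 137]
0.03 [78, 71, 49, 51, 49, 50, 59, 142, 148, 144, 144, 145, 145, 145, 147, 143, 139, 137, 146, 146, 147, 145, 145, 143, 141, 146, 144, 144, 142]
0.045 [75, 77, 75, 80, 71, 74, 41, 135, 153, 145, 146, 149, 149, 143, 146, 146, 150, 148, 147, 148, 148, 149, 146, 137, 143, 147, 144, 145, 146]
0.055 [54, 53, 41, 51, 52, 48, 51, 141, 155, 149, 146, 150, 149, 146, 148, 150, 145, 140, 147, 147, 150, 147, 148, 148, 144, 148, 146, 146, 149]
flask 39.7
plain 10.5
bottle 7.0
-0.05 [57, 58, 62, 62, 63, 38, 19, 16, 16, 15, 17, 16, 18, 15, 17, 13, 18, 18, 19, 18, 15]
0.0 [58, 50, 12, 18, 12, 19, 13, 17, 15, 15, 18, 20, 17, 18, 17, 19, 19, 12, 16, 15, 14]
0.05 [12, 10, 23, 23, 17, 16, 21, 18, 15, 16, 18, 16, 20, 19, 17, 18, 19, 19, 18, 16, 17]
```

```bash
python3 - <<'E'
from st import *
s=env.read_camera("side");s0=cam("side0");a=cv2.absdiff(s["img"],s0["img"]).max(2)
for z in(.02,.05,.09):
    p=proj(s,(.6526,.0649,z)).astype(int);print(p,a[p[1]-5:p[1]+5,p[0]-8:p[0]+8].mean().round(1))
e=proj(s,seat+Z*.058);hs=cv2.cvtColor(s["img"],cv2.COLOR_RGB2HSV);ys,xs=np.nonzero(cv2.inRange(hs,(15,110,70),(35,255,255)));k=np.hypot(xs-e[0],ys-e[1])<8;print(e,xs[k].mean(),ys[k].mean())
print(env.sign_off())
E
```

```text
[22.4, [0.4659, 0.0306, 0.4756], [-179.9295, 0.3101, 2.5196], [-0.7905, -1.3352, -0.2058], 0.0006, 0.0] [ 25.2  -4.9 -29.9 100.3  -2.5  84.3 -91.8]
[354 215] 1.6
[354 206] 1.8
[354 193] 1.7
[315.32243032 202.00084074] 316.15384615384613 203.0
the job is handed in; nothing more can be done
None
```

I've handed in the job at about 22 s. The reactor tube went via the slanted rest and now hangs upright by its hexagon in the furnace collar, with the door shut; the camera checks show the plain tube and flask unmoved.

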